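Weigh out slugs for the alloy lab

ROBOT

A 6-joint arm with a two-finger parallel gripper is mounted at the origin on the work surface. World frame = base frame: x ahead of the robot, y to its left, z up, the work surface at z = 0. Lengths are in m, angles in rad, forces in N, time in s.
With the tool pointing down it reaches from about 0.4 to 0.925 m from the base axis. Payload 12.5 kg.
Tool frame: the origin (TCP) lies at the very end of the fingers, on their centre line; the grasp point (between the pads) lies 19 mm behind it; z points along the fingers, y is the line along which they close (so a half turn about z gives the same grasp; the last joint's range is limited). The gripper opens to 95 mm and grips with 3 to 60 N. Pads are 20 mm wide; open, the fingers measure 119 mm over their backs; the gripper's body (75 mm by 180 mm) begins 59 mm behind the grasp point.
Start: joints at [1.025, 0.491, 1.559, -0, 1.092, -0.106], TCP at [0.266, 0.566, 0.187] pointing down, gripper open.
Joint ranges: [-3.1, 3.1], [-0.84, 2.19], [0.05, 2.79], [-1.13, 4.28], [0.06, 2.93], [-2.69, 2.69]. Speed limits (rad/s): [2.22, 2.22, 2.79, 3.14, 3.14, 3.14].

INTERFACE

Orientations are given as a unit quaternion [w, x, y, z].
In Python, from cell import bot gives the robot as it stands.
- The arm moves only by the tool play_rows, never from a script. Its argument "increments" is a list of rows, each a list of 3 entries, a list of its own where there are three numbers: the shift along the tool's x, y, z as a fraction of full scale, then the turn, a rotation vector about the tool's x, y, z as a fraction of full scale, then the opening, from 0 (shut) to 1 (fully open). A call has 1 to 10 rows; each row is the pose to reach, as a shift and turn from the pose commanded when the call began, along the tool's axes at that moment; what a row does not reach only later rows make up. Full scale, the value 1, is 120 mm for a shift and pi/2 rad for a turn. A row lasts 1/8 s, in which the tool goes at most 62.5 mm and 10.7 degrees, less where a joint would pass 70% of its speed; a pose out of reach is approached as far as the arm can. A call with a number of a shift or a turn outside -1 to 1 is refused whole. A call with a gripper value outside its range is refused whole. The fingers move at their own pace and stop on an object; "grip_force" is the grip in N (left out, the last holds). Time passes only in rows, so rows that repeat a pose let the fingers close. It gives the time, the measured TCP pose, the force, the opening and the grip force at its end, in the units of the state.
- bot.get_state(): the state, without advancing time (a new reading comes with each control period).
- bot.camera(name): name is "scene" or "side" or "wrist"; returns the picture (480x640x3 uint8, red, green, blue); there is no depth.
- bot.get_calibration(name): a dict with "camera_matrix" (3x3 intrinsics, pixels), "extrinsics" (4x4, takes a point from camera to world coordinates). Camera axes: x right, y down, z forward; pixel columns grow to the right and rows downward; lengths in m; the calibration is good to about 2 mm. A picture is of the moment at which its call begins: read the wrist's pose just before it. get_calibration takes no time and is no camera call; for the wrist camera it gives the pose at the moment of the call.
- bot.hand_in(): hands the job in; it is judged then, once.
Trained networks look in the newest picture that a camera, given by its name, has taken for a name from the list of things; names that differ only in an ending like _2 or _b are one class to them, and where a whole thing is asked for, a point or a joint stands for the part that bears it (a point fixed in the world has none). Each returns a list of dicts, best first, with "confidence" (0 to 1); they miss things now and then, are a little off and sometimes report something else, mostly with a low value. They report only what shows in the picture. A call takes as long as a camera call.
- bot.find_in(camera, target): "bbox" ([left, top, right, bottom] in pixels, round what is visible of it).
- bot.trace(camera, target): "region" (480x640 bool, what is visible of it) and "bbox" ([left, top, right, bottom] in pixels, round what is visible of it).
- bot.tip_of(camera, target): "at" ([row, column] in pixels: a listed point, or the origin of a listed thing).
The state is a dict: "time": time; "joint_positions": joint angles; "dq": joint speeds; "tau": joint torques, N m; "eef_pos": TCP position; "tool_rot": TCP orientation; "wrist_force": force on the tool from outside, world axes, zero at the start; "ft_torque": the same for the moment, N m; "grip_width": opening from 0.0 (shut) to 1.0 (fully open); "grip_force": force on a finger pad.
Only numpy, scipy, OpenCV 4.12 (cv2) and the standard library are available. Lean on these libraries where they do the work, as an engineer would, in place of code of your own. Each camera call takes 0.05 s, during which the arm holds its last target. There are 200 camera calls.

TASK

Make up the metal sample for the alloy lab: take the copper slugs from the tray under the magnifier and lay them on the scale's pan one at a time, letting the needle settle after each, until it rests inside the green band. Set each slug down gently, leave the other slugs in the tray, and do not bump the lamp or disturb anything else on the bench.

Things in the scene. Friction and masses are not known exactly. Their poses are not given: they have to be found in the camera images.
- scale: grey dial scale, fixed on the bench. Origin on the bench under the middle of the pan, z up; x points from the pan to the dial. The weighing block under the pan is 172 x 176 mm and 53 mm high; the sloping dial, 156 mm across, is centred 182 mm along +x from the origin, leans 32 degrees from level towards +x, and its upper edge beside the pan (from x = 75 mm) is 118 mm above the bench
- pan: square steel pan of the scale, origin in the middle of its upper face; 150 x 150 mm with a rim 5 mm high and 3 mm thick; its axes are those of scale. Empty, it is 86 mm above the bench. The pan rides on a soft spring and sinks straight down 0.05 mm for each gram on it, at most 12 mm
- needle (a joint): angle in rad of the red needle of the dial: 0 with the pan empty (pointing at the pan), growing clockwise seen from in front of the dial, 0.02618 rad (1.5 degrees) for each gram on the pan. It settles within about 0.5 s
- band (a joint): angle in rad, on the same dial and zero as the needle, of the middle of the green target band; the band reaches 0.5236 rad (30 degrees, 20 g) to either side of it. Already set, and under the dial's crystal
- needle_tip (a point): tip of the red needle, 55 mm from the dial's centre
- band_mid (a point): point in the middle of the green band, 55 mm from the dial's centre, a few mm behind the needle. x points from it to the dial's centre, z out of the dial, y towards higher readings
- tray: shallow metal tray, 240 (x) by 330 (y) mm, fixed on the bench; origin on the bench under its middle, z up. Floor 2 mm thick, rim 18 mm high (rolled edge up to 21 mm). Its slugs, a pair of forceps and a tin stand in it
- lamp: white bench magnifier, fixed. Origin on the bench near the tray's middle, z up. Its flat head with a clear lens hangs level over the tray: underside 283 mm up, 33 mm thick, x = -65 to +125 mm, y = -120 to +120 mm. Foot 150 x 180 mm, 20 mm high, centred at x = 222, y = 60 mm, with a post 378 mm high at y = 100 mm and an arm to the head. Open on the -x side
- slug0: fired copper slug, a squat bullet 18.6 mm across and 22 mm tall, straight-sided to 14.5 mm height and domed above; origin at the centre of its flat base, z up its axis. It stands upright on the tray floor. The slugs look alike, but each weighs somewhere between 24 and 36 g
- slug1: fired copper slug, a squat bullet 18.6 mm across and 22 mm tall, straight-sided to 14.5 mm height and domed above; origin at the centre of its flat base, z up its axis. It stands upright on the tray floor. The slugs look alike, but each weighs somewhere between 24 and 36 g
- slug2: fired copper slug, a squat bullet 18.6 mm across and 22 mm tall, straight-sided to 14.5 mm height and domed above; origin at the centre of its flat base, z up its axis. It stands upright on the tray floor. The slugs look alike, but each weighs somewhere between 24 and 36 g
- slug3: fired copper slug, a squat bullet 18.6 mm across and 22 mm tall, straight-sided to 14.5 mm height and domed above; origin at the centre of its flat base, z up its axis. It stands upright on the tray floor. The slugs look alike, but each weighs somewhere between 24 and 36 g
- slug4: fired copper slug, a squat bullet 18.6 mm across and 22 mm tall, straight-sided to 14.5 mm height and domed above; origin at the centre of its flat base, z up its axis. It stands upright on the tray floor. The slugs look alike, but each weighs somewhere between 24 and 36 g
- forceps: steel forceps lying at the tray's +y side, 130 x 15 mm, 5 mm high; origin under its middle
- tin: closed round aluminium tin with a yellow spot, 45 mm across, 19 mm high, standing in the tray's corner (-x, -y); origin under its middle
- marker_a: yellow folded evidence marker (tent), 50 mm wide, 60 mm high, beyond the tray and scale; origin under its middle
- marker_b: second yellow evidence marker, the same size, between robot and tray or scale; origin under its middle
- jar: small white jar with yellow label, 40 mm across, 42 mm high; origin under its middle
- vial: amber glass vial with black cap, 24 mm across, 50 mm high; origin under its middle
- caliper: digital caliper lying flat, 200 mm long, 14 mm high; origin under its middle

How it is judged:
By the outcome, as a careful person would: the job done as asked, in the order asked, and still so for the second after the job is handed in, with the robot touching nothing.
It also fails if it takes over 72 s, if anything falls off the work surface, if the arm or the gripper's body presses on something with over 40 N, if the wrist force passes 120 N, or if a joint passes its speed limit or range.

## Working session

There is one attempt and no reset: what is moved stays moved. The work goes in short steps, Python scripts to look and compute and a tool call to move; the robot and the scene stay as the last step left them, time stands still between calls to the robot, and variables do not carry over. Pictures are saved under pics/ and viewed, at most 10 in all, crops included, and the job is handed in when it is done.

Besides the shell and the picture viewer there is one more tool, called after "Emit:" in YAML: its name, and indented under it one key for each argument. play_rows: Moves the arm, as the interface text tells. Its arguments: {"type":"object","properties":{"increments":{"type":"array","items":{"type":"array"}},"grip_force":{"type":"number"}},"required":["increments"]}

```bash
mkdir -p pics; ls; cat > h.py <<'E'
import numpy as np, cv2
from cell import bot
def ray(cal,uv):
    K=np.array(cal["camera_matrix"]);E=np.array(cal["extrinsics"])
    d=E[:3,:3]@np.linalg.solve(K,[uv[0],uv[1],1.]);return E[:3,3],d/np.linalg.norm(d)
def onz(cal,uv,z):
    o,d=ray(cal,uv);return o+d*(z-o[2])/d[2]
def tri(rs):
    A=0;b=0
    for o,d in rs:
        P=np.eye(3)-np.outer(d,d);A=A+P;b=b+P@o
    return np.linalg.solve(A,b)
def proj(cal,p):
    K=np.array(cal["camera_matrix"]);E=np.array(cal["extrinsics"])
    c=E[:3,:3].T@(np.array(p)-E[:3,3]);q=K@c;return q[:2]/q[2]
E
python3 - <<'E'
from h import *
np.set_printoptions(precision=4,suppress=True)
ims=[]
for c in ["scene","side"]:
    im=bot.camera(c);cal=bot.get_calibration(c);cv2.imwrite(f"pics/{c}0.png",im[:,:,::-1])
    print(c,np.array(cal["extrinsics"]).tolist(),cal["camera_matrix"])
    for t in ["scale","pan","tray","lamp","slug0","tin","forceps","needle_tip","band_mid","marker_a","jar","vial","caliper"]:
        for r in bot.tip_of(c,t)[:6]:
            if r["confidence"]>.3:
                uv=r["at"][::-1];print(t,round(r["confidence"],2),np.round(uv,1),onz(cal,uv,{"pan":.086,"slug0":.002}.get(t,0))[:2])
print(bot.get_state())
E
```

```text
pics
scene [[0.21811598491154574, 0.7660875158288125, -0.6045951829259852, 1.6677469203057194], [0.9759150454758725, -0.17369524775497966, 0.13198403282656007, -0.1513778507608502], [-0.0039039902526284164, -0.6188213627522691, -0.7855220428871059, 1.529291509614642], [0.0, 0.0, 0.0, 1.0]] [[612.3176   0.     317.9777]
 [  0.     612.3176 240.5326]
 [  0.       0.       1.    ]]
scale 0.76 [214.9 279.3] [ 0.5676 -0.2317]
pan 0.64 [407.7 227.9] [0.5695 0.3685]
tray 0.67 [367.3 244.7] [0.5415 0.254 ]
tray 0.57 [228.9 330.7] [ 0.7539 -0.2135]
lamp 0.5 [225.8 331.9] [ 0.7558 -0.2226]
lamp 0.31 [350.4 259.7] [0.5868 0.1872]
slug0 0.62 [348.6 260.3] [0.5892 0.1807]
slug0 0.58 [392.3 253.7] [0.5946 0.32  ]
slug0 0.55 [372.9 238.7] [0.5236 0.2773]
slug0 0.5 [353.2 241.6] [0.5211 0.2132]
slug0 0.38 [370.5 253.7] [0.5795 0.2537]
tin 0.67 [213.2 281.2] [ 0.5734 -0.2376]
tin 0.62 [327.7 233.9] [0.4712 0.1419]
forceps 0.7 [400.7 230. ] [0.5075 0.3748]
band_mid 0.48 [225.1 330.9] [ 0.7522 -0.2241]
band_mid 0.33 [209.5 264.6] [ 0.5089 -0.2416]
marker_a 0.65 [309.7 329.1] [0.7996 0.0123]
marker_a 0.
[... 1115 characters left out ...]
0.1843]
marker_a 0.74 [423.2 274.7] [0.8022 0.0002]
jar 0.83 [248.5 324.7] [ 0.378 -0.024]
jar 0.54 [261.1 179.8] [0.5275 0.5054]
vial 0.63 [209.1 221.7] [0.3523 0.3572]
caliper 0.76 [262.1 179.4] [0.5307 0.5065]
{'time': 1.4, 'joint_positions': array([ 1.0254,  0.4909,  1.5589,  0.    ,  1.0917, -0.1056]), 'dq': array([-0.0002, -0.0006,  0.0007, -0.0007, -0.0016, -0.0018]), 'tau': array([  0.0005, -61.2461, -25.8429,   0.0694,   0.0444,  -0.    ]), 'eef_pos': array([0.2661, 0.5655, 0.1872]), 'tool_rot': array([0.    , 0.2181, 0.9759, 0.    ]), 'wrist_force': array([0.1427, 0.3807, 0.2193]), 'ft_torque': array([-0.0371, -0.0272, -0.0002]), 'grip_force': 0.0, 'grip_width': 0.9986377644880272}
```

```bash
python3 - <<'E'
import cv2
a=cv2.imread("pics/scene0.png")[170:370,140:480];b=cv2.imread("pics/side0.png")[150:400,180:500]
a=cv2.resize(a,(510,300),interpolation=cv2.INTER_CUBIC)
a=cv2.resize(cv2.imread("pics/scene0.png")[180:360,150:470],(800,450)[:2],interpolation=cv2.INTER_CUBIC)
b=cv2.resize(cv2.imread("pics/side0.png")[150:400,190:510],(768,600),interpolation=cv2.INTER_CUBIC)
cv2.imwrite("pics/a.png",a);cv2.imwrite("pics/b.png",b)
E
```

```text
(no output)
```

View pics/a.png

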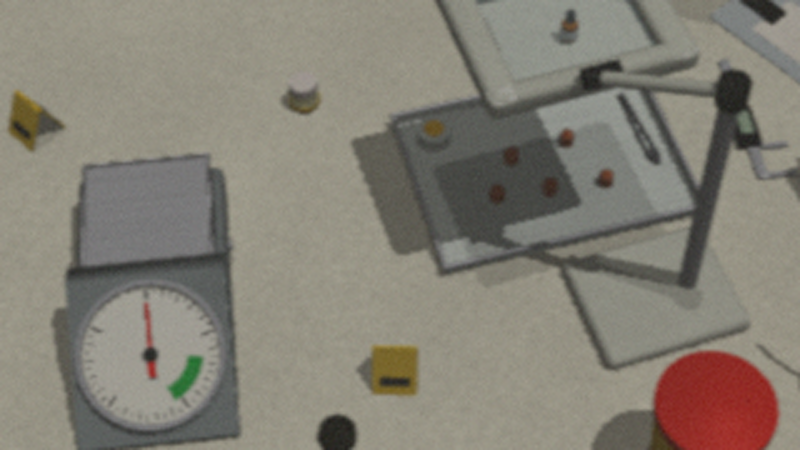

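View pics/b.png

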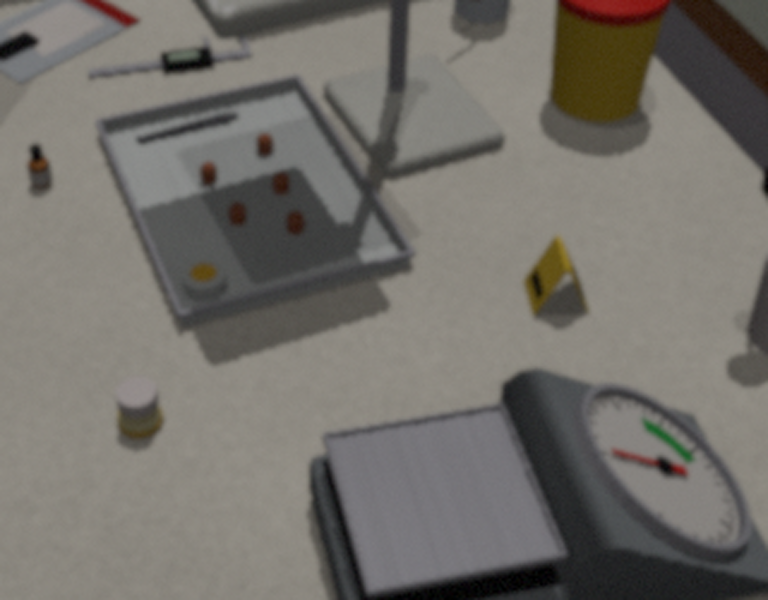

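The scene view shows the pan at upper left, needle at zero and green band at lower right of the dial (crop ~188,378). The five slugs lie in the shaded tray under the magnifier head. The side view agrees. Next I measure by colour in both views.

```bash
python3 - <<'E'
from h import *
np.set_printoptions(precision=4,suppress=True)
S,D=bot.get_calibration("scene"),bot.get_calibration("side")
a=cv2.imread("pics/scene0.png");b=cv2.imread("pics/side0.png")
f=lambda c:(np.array(c)/2.5+[150,180]);g=lambda c:(np.array(c)/2.4+[190,150])
def blobs(im,box,kind):
    h=cv2.cvtColor(cv2.GaussianBlur(im,(3,3),0),cv2.COLOR_BGR2HSV).astype(int);B,G,R=[im[:,:,i].astype(int) for i in range(3)]
    if kind=="cu": m=((h[:,:,0]<14)|(h[:,:,0]>172))&(h[:,:,1]>75)
    else: m=(abs(h[:,:,0]-65)<20)&(h[:,:,1]>90)
    M=np.zeros_like(m);x0,y0,x1,y1=box;M[y0:y1,x0:x1]=m[y0:y1,x0:x1]
    n,l,st,c=cv2.connectedComponentsWithStats(M.astype(np.uint8))
    return [(c[i],st[i,4],l==i) for i in range(1,n) if st[i,4]>8]
sa=blobs(a,(310,215,430,280),"cu");sb=blobs(b,(240,200,330,255),"cu")
print([(x[0],x[1]) for x in sa]);print([(x[0],x[1]) for x in sb])
for i,x in enumerate(sa):
  for j,y in enumerate(sb):
    p=tri([ray(S,x[0]),ray(D,y[0])])
    e=np.linalg.norm(proj(S,p)-x[0])+np.linalg.norm(proj(D,p)-y[0])
    if e<3 and -.01<p[2]<.05: print("slug",i,j,p,round(e,2))
print("tray scene",[onz(S,f(c),.02)[:2] for c in [(390,118),(700,208),(442,270)]])
print("tray side",[onz(D,g(c),.02)[:2] for c in [(98,124),(298,80),(412,254),(182,316)]])
print("head near corners",[onz(S,f(c),.3)[:2] for c in [(497,108),(697,60)]])
ps=[tri([ray(S,f(u)),ray(D,g(v))]) for u,v in [((85,168),(327,437)),((208,155),None),((212,250),(505,408)),((80,265),(565,553))] if v and u!=(85,168)]
print("pan sc",[onz(S,f(c),.091)[:2] for c in [(83,168),(208,155),(214,252),(80,268)]])
print("pan sd",[onz(D,g(c),.091)[:2] for c in [(327,437),(505,408),(565,553),(368,592)]])
c=tri([ray(S,f((150,355))),ray(D,g((665,466)))]);print("dial c",c)
for nm,cal,im,box,q in [("s",S,a,(150,280,245,360),f((150,355))),("d",D,b,(430,310,510,390),g((665,466)))]:
    # dial plane
    for yaw in [0]:
        dirx=np.array([np.cos(yaw),np.sin(yaw),0]);n=np.sin(np.radians(32))*dirx+np.array([0,0,np.cos(np.radians(32))])
        def onp(uv):
            o,d=ray(cal,uv);return o+d*((c-o)@n)/(d@n)
        for z in blobs(im,box,"gr"):
            ys,xs=np.nonzero(z[2]);P=np.array([onp((x,y)) for x,y in zip(xs,ys)])-onp(q)
            up=np.cos(np.radians(32))*-dirx+np.array([0,0,np.sin(np.radians(32))]);rt=np.cross(up,n)
            ang=np.degrees(np.arctan2(P@rt,P@up));print(nm,z[1],np.percentile(ang,[1,50,99]),ang.mean(),np.linalg.norm(P,axis=1).mean())
print(bot.get_state()["time"])
E
```

```text
[(array([376.4211, 234.4211]), np.int32(19)), (array([354.1 , 241.95]), np.int32(20)), (array([392.0435, 250.6087]), np.int32(23)), (array([369.55, 254.25]), np.int32(20)), (array([348.4762, 257.1429]), np.int32(21))]
[(array([299.8485, 209.6061]), np.int32(33)), (array([276.4194, 221.7097]), np.int32(31)), (array([306.6512, 226.2791]), np.int32(43)), (array([288.5532, 238.766 ]), np.int32(47)), (array([312.6735, 242.3061]), np.int32(49))]
slug 0 1 [0.5185 0.2889 0.012 ] 1.11
slug 1 3 [0.5311 0.2126 0.0114] 0.68
slug 2 0 [0.5911 0.3187 0.0123] 0.75
slug 3 2 [0.5886 0.2469 0.0111] 0.87
slug 4 4 [0.5848 0.1807 0.0114] 0.6
tray scene [array([0.4447, 0.0767]), array([0.6673, 0.4158]), array([0.6862, 0.0887])]
tray side [array([0.4209, 0.3997]), array([0.661, 0.412]), array([0.6795, 0.0864]), array([0.4406, 0.0721])]
head near corners [array([0.6831, 0.1463]), array([0.6656, 0.3719])]
pan sc [array([ 0.4969, -0.3053]), array([ 0.5102, -0.1579]), array([ 0.6512, -0.1701]), array([ 0.6395, -0.3208])]
pan sd [array([ 0.5074, -0.1662]), array([ 0.6537, -0.1817]), array([ 0.6385, -0.3223]), array([ 0.4911, -0.3094])]
dial c [ 0.7582 -0.2588  0.0703]
s 84 [104.0912 131.9881 158.6285] 131.5807928026395 0.04740257422258206
d 59 [104.1799 129.4879 157.8374] 130.09713390627726 0.04629580467320175
1.4
```

```bash
cat >> h.py <<'E'
from scipy.spatial.transform import Rotation as Ro
def RT(th=40,phi=0):
    t,p=np.radians([th,phi]);f=np.array([np.cos(p),np.sin(p),0]);z=np.sin(t)*f+np.array([0,0,-np.cos(t)])
    y=np.array([-np.sin(p),np.cos(p),0]);return np.c_[np.cross(y,z),y,z]
def cur():
    s=bot.get_state();q=s["tool_rot"];return s["eef_pos"],Ro.from_quat([q[1],q[2],q[3],q[0]]).as_matrix(),s
def step(p,R,to,Rt=None):
    d=R.T@(np.array(to)-p)/.12
    w=Ro.from_matrix(R.T@(R if Rt is None else Rt)).as_rotvec()/(np.pi/2)
    return np.round(d,3).tolist(),np.round(w,3).tolist()
E
python3 - <<'E'
from h import *
p,R,s=cur()
print(step(p,R,[.32,.48,.20],RT()))
p=np.array([.32,.48,.20]);print(step(p,RT(),[.40,.37,.17]),step([.40,.37,.17],RT(),[.46,.27,.12]))
c=bot.get_calibration("wrist");E=np.array(c["extrinsics"])
print(R.T@(E[:3,3]-cur()[0]),R.T@E[:3,:3],c["camera_matrix"])
E
```

```text
([-0.71, -0.454, -0.107], [-0.098, -0.437, -0.268])
([-0.35, -0.917, 0.62], [0.0, 0.0, 0.0]) ([-0.115, -0.833, 0.641], [0.0, 0.0, 0.0])
[ 0.07592631 -0.00110733 -0.19795258] [[-1.16338815e-03 -9.63504867e-01 -2.67688285e-01]
 [ 9.99999308e-01 -1.07392249e-03 -4.80625423e-04]
 [ 1.75608466e-04 -2.67688658e-01  9.63505450e-01]] [[378.59036235   0.         318.42625754]
 [  0.         378.59036235 241.03698853]
 [  0.           0.           1.        ]]
```

Emit:
play_rows:
  increments:
    - [[-0.2,-0.12,-0.1],[-0.02,-0.1,-0.06],0.5]
    - [[-0.35,-0.22,-0.107],[-0.05,-0.21,-0.13],0.45]
    - [[-0.55,-0.35,-0.107],[-0.075,-0.33,-0.2],0.42]
    - [[-0.71,-0.454,-0.107],[-0.098,-0.437,-0.268],0.42]
    - [[-0.71,-0.454,-0.107],[-0.098,-0.437,-0.268],0.42]

```text
time: 2.02
eef_pos: [0.3194, 0.4789, 0.1998]
tool_rot: [0.343, -0.001, 0.939, 0.0]
wrist_force: [-0.0, -0.6, -0.0]
grip_width: 0.533
grip_force: 0.0
```

```bash
python3 - <<'E'
from h import *
p,R,s=cur();print(s["time"],p,s["joint_positions"],s["wrist_force"],Ro.from_matrix(R.T@RT()).as_rotvec(),step(p,R,[.40,.37,.17],RT()))
E
```

```text
2.025 [0.31939411 0.47885527 0.19981749] [ 1.17903046  0.38384031  1.93854451 -0.99103158  0.79200276  0.32202561] [-0.03340875 -0.64534578 -0.02227774] [0.0008838  0.00241144 0.00241213] ([-0.351, -0.909, 0.622], [0.001, 0.002, 0.002])
```

Emit:
play_rows:
  increments:
    - [[-0.1,-0.3,0.2],[0,0,0],0.42]
    - [[-0.22,-0.6,0.4],[0,0,0],0.42]
    - [[-0.35,-0.91,0.62],[0,0,0],0.42]

```text
time: 2.4
eef_pos: [0.3992, 0.3746, 0.1815]
tool_rot: [0.331, 0.002, 0.944, -0.004]
wrist_force: [0.5, 0.5, -0.6]
grip_width: 0.418
grip_force: 0.0
```

Emit:
play_rows:
  increments:
    - [[-0.05,-0.4,0.3],[0,0,0],0.42]
    - [[-0.115,-0.833,0.64],[0,0,0],0.42]
    - [[-0.115,-0.833,0.64],[0,0,0],0.42]

```text
time: 2.78
eef_pos: [0.4639, 0.2826, 0.1671]
tool_rot: [0.303, 0.005, 0.953, -0.008]
wrist_force: [-0.0, -0.0, 0.5]
grip_width: 0.42
grip_force: 0.0
```

```bash
python3 - <<'E'
from h import *
np.set_printoptions(precision=4,suppress=True)
p,R,s=cur();print(s["time"],p,s["joint_positions"],s["wrist_force"],Ro.from_matrix(R.T@RT()).as_rotvec())
cal=bot.get_calibration("wrist");im=bot.camera("wrist");cv2.imwrite("pics/w1.png",im[:,:,::-1])
for r in bot.tip_of("wrist","slug0"):
    if r["confidence"]>.3: print(np.round(r["at"][::-1],1),round(r["confidence"],2),onz(cal,r["at"][::-1],.002))
for r in bot.trace("wrist","slug0"):
    if r["confidence"]>.3: l,t,rr,b=r["bbox"];print(np.round(r["bbox"],1),round(r["confidence"],2),onz(cal,((l+rr)/2,(t+b)/2),.012))
E
```

```text
2.775 [0.4639 0.2826 0.1671] [ 0.6191  0.3058  2.1477 -1.1336  0.3972  0.0656] [-0.0483 -0.0248  0.539 ] [-0.0192 -0.0826 -0.0034]
[286.8 215.6] 0.91 [0.5904 0.2428 0.002 ]
[327.9 161.8] 0.8 [0.5164 0.2876 0.002 ]
[353.  214.8] 0.77 [0.5892 0.3152 0.002 ]
[249.1 175.4] 0.57 [0.5328 0.2105 0.002 ]
[224.  213.5] 0.55 [0.587  0.1744 0.002 ]
[238.5 167.2 255.9 194.6] 0.83 [0.531  0.2102 0.012 ]
[342.9 208.  363.9 235.4] 0.82 [0.5894 0.3152 0.012 ]
[278.1 211.3 299.6 231.5] 0.66 [0.5888 0.2458 0.012 ]
[317.1 155.2 336.7 182.8] 0.58 [0.5167 0.2866 0.012 ]
[218.1 208.9 235.9 230.9] 0.57 [0.5864 0.1795 0.012 ]
```

View pics/w1.png

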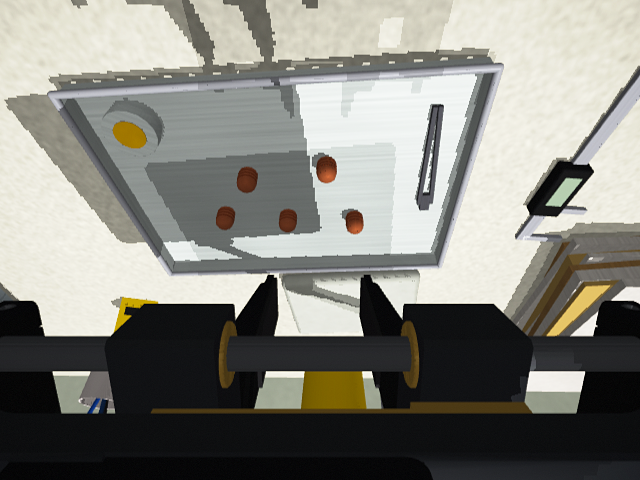

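The wrist view shows the slugs upside down, at (247,180), (326,170), (225,218), (287,220) and (355,222). It agrees with the fixed cameras. j4 ran to its limit, so I fit the arm's kinematics to choose a reachable tilt.

```bash
cat > k.py <<'E'
from h import *
from scipy.optimize import least_squares
lo=np.array([-3.1,-.84,.05,-1.13,.06,-2.69]);hi=np.array([3.1,2.19,2.79,4.28,2.93,2.69])
def fk(q,m):
    h,a1,L1,e,L2,L3,b=m
    Z=lambda t:Ro.from_euler('z',t);Y=lambda t:Ro.from_euler('y',t)
    R=Z(q[0]);p=R.apply([a1,b,h]);R=R*Y(q[1]);p=p+R.apply([0,0,L1]);R=R*Y(q[2]);p=p+R.apply([e,0,L2])
    R=R*Z(q[3])*Y(q[4])*Z(q[5]);return p+R.apply([0,0,L3]),R
D=[([1.0254,.4909,1.5589,0,1.0917,-.1056],[.2661,.5655,.1872],[0,.2181,.9759,0]),
([1.17903046,.38384031,1.93854451,-.99103158,.79200276,.32202561],[.31939411,.47885527,.19981749],None),
([.6191,.3058,2.1477,-1.1336,.3972,.0656],[.4639,.2826,.1671],None)]
E
python3 - <<'E'
from k import *
f=lambda m:np.concatenate([fk(q,m)[0]-p for q,p,_ in D])
for b in [.06,0]:
    r=least_squares(f,[.4,.0,.45,.0,.45,.25,b],x_scale=.1);print(np.round(r.x,4),r.cost**.5)
    r2=least_squares(lambda m:f(np.r_[m[0],0,m[1],0,m[2:4],m[4]]),[.4,.45,.45,.25,b]);print(np.round(r2.x,4),r2.cost**.5)
R=fk(D[0][0],r.x)[1].as_matrix();print(np.round(R,3)); print(np.round(Ro.from_quat([.2181,.9759,0,0]).as_matrix(),3))
R=fk(D[2][0],r.x)[1].as_matrix();print(np.round(R,3)); print(np.round(cur()[1],3))
E
```

```text
[ 1.956e-01 -4.000e-04  5.875e-01  4.270e-02  4.108e-01  2.993e-01
  6.590e-02] 3.189740702557112e-05
[0.091  0.6176 0.3655 0.2809 0.06  ] 0.008242392885240295
[ 1.956e-01 -4.000e-04  5.875e-01  4.270e-02  4.108e-01  2.993e-01
  6.590e-02] 3.189740703088283e-05
[0.091  0.6176 0.3655 0.2809 0.06  ] 0.008242392885240315
[[-0.426 -0.905  0.   ]
 [-0.905  0.426  0.   ]
 [-0.    -0.    -1.   ]]
[[-0.905  0.426  0.   ]
 [ 0.426  0.905  0.   ]
 [ 0.     0.    -1.   ]]
[[-0.014 -0.816  0.577]
 [-1.     0.004 -0.019]
 [ 0.013 -0.577 -0.816]]
[[-0.816  0.013  0.577]
 [ 0.003  1.    -0.018]
 [-0.578 -0.013 -0.816]]
```

```bash
cat >> k.py <<'E'
M=np.array([.1956,-.0004,.5875,.0427,.4108,.2993,.0659]);RZ=Ro.from_euler('z',np.pi/2)
def ik(p,Rt,seeds=None,n=14,tolm=0.03):
    rng=np.random.default_rng(0);out=[]
    if seeds is None:
        az=np.arctan2(p[1],p[0]);seeds=[np.array([az-.1,.4,2.0,a,.5,g]) for a in (-.8,0,1.,2,3.1,4) for g in (-1.5,0,1.5)]
    for s in seeds:
        def f(q):
            pp,R=fk(q,M);return np.r_[(pp-p)*5,((R*RZ).inv()*Ro.from_matrix(Rt)).as_rotvec()]
        r=least_squares(f,np.clip(s,lo+.01,hi-.01),bounds=(lo,hi))
        if r.cost<1e-6 and not any(np.abs(r.x-o).max()<.05 for o in out): out.append(r.x)
    return out
E
python3 - <<'E'
from k import *
np.set_printoptions(precision=2,suppress=True)
T={"s0":(.525,.287,.014),"s3":(.596,.246,.014),"pre0":(.44,.287,.10),"pan":(.56,-.235,.11)}
for th in (25,32,40,50):
  for phi in (0,20,-20):
    for n,p in T.items():
        p=np.array(p)
        if n=="pan" and phi==20: continue
        print(th,phi,n,[q for q in ik(p,RT(th,phi))])
E
```

```text
25 0 s0 []
25 0 s3 [array([ 0.36,  0.65,  1.96, -0.92,  0.19, -0.33])]
25 0 pre0 [array([ 0.59,  0.4 ,  2.16, -0.84,  0.32, -0.21])]
25 0 pan []
25 20 s0 []
25 20 s3 [array([ 0.27,  0.64,  1.99,  0.42,  0.08, -2.06])]
25 20 pre0 [array([ 0.49,  0.38,  2.2 , -0.42,  0.14, -1.03])]
25 -20 s0 [array([ 0.56,  0.65,  1.98, -0.99,  0.41,  0.23])]
25 -20 s3 [array([ 0.43,  0.68,  1.89, -0.89,  0.39,  0.01])]
25 -20 pre0 [array([ 0.66,  0.44,  2.07, -0.79,  0.53,  0.11])]
25 -20 pan [array([-0.55,  0.44,  2.02,  0.32,  0.27, -2.06])]
32 0 s0 [array([0.52, 0.64, 2.13, 4.28, 0.29, 0.9 ])]
32 0 s3 []
32 0 pre0 []
32 0 pan []
32 20 s0 [array([0.4 , 0.63, 2.18, 3.27, 0.23, 1.49])]
32 20 s3 [array([0.27, 0.65, 2.08, 2.86, 0.15, 1.78])]
32 20 pre0 [array([0.5 , 0.39, 2.29, 3.87, 0.12, 0.97])]
32 -20 s0 []
32 -20 s3 []
32 -20 pre0 [array([ 0.72,  0.46,  2.12, -1.09,  0.55,  0.45])]
32 -20 pan []
40 0 s0 [array([0.56, 0.68, 2.2 , 3.95, 0.5 , 1.28])]
40 0 s3 [array([0.41, 0.7 , 2.12, 3.82, 0.42, 1.25])]
40 0 pre0 []
40 0 pan [array([-0.72,  0.47,  2.16,  1.68,  0.44,  2.43])]
40 20 s0 [array([0.41, 0.67, 2.27, 3.22, 0.5 , 1.55])]
40 20 s3 [array([0.26, 0.69, 2.17, 3.  , 0.41, 1.63])]
40 20 pre0 [array([0.51, 0.42, 2.39, 3.43, 0.37, 1.42])]
40 -20 s0 []
40 -20 s3 []
40 -20 pre0 []
40 -20 pan [array([-0.58,  0.46,  2.21,  2.51,  0.25,  2.01])]
50 0 s0 [array([0.61, 0.77, 2.27, 3.81, 0.79, 1.49])]
50 0 s3 [array([0.44, 0.77, 2.2 , 3.66, 0.72, 1.46])]
50 0 pre0 [array([0.75, 0.53, 2.38, 4.06, 0.72, 1.33])]
50 0 pan [array([-0.78,  0.53,  2.25,  2.06,  0.66,  1.99])]
50 20 s0 [array([0.42, 0.77, 2.37, 3.21, 0.87, 1.57])]
50 20 s3 [array([0.26, 0.77, 2.26, 3.04, 0.76, 1.59])]
50 20 pre0 [array([0.53, 0.52, 2.5 , 3.35, 0.75, 1.54])]
50 -20 s0 []
50 -20 s3 []
50 -20 pre0 []
50 -20 pan [array([-0.6 ,  0.52,  2.32,  2.78,  0.58,  1.71])]
```

```bash
cat >> k.py <<'E'
def rows(path,per,grip):
    """path: list of joint vectors; prints calls"""
    P=[(lambda a:(a[0],(a[1]*RZ).as_matrix()))(fk(q,M)) for q in path]
    for i in range(0,len(P)-1,per):
        p0,R0=P[i];o=[]
        for p,R in P[i+1:i+1+per]:
            d,w=step(p0,R0,p,R);o.append([[round(x,2) for x in d],[round(x,2) for x in w],grip])
        print(o, np.round(P[min(i+per,len(P)-1)][0],3))
E
python3 - <<'E'
from k import *
np.set_printoptions(precision=3,suppress=True)
q0=cur()[2]["joint_positions"]
g=ik(np.array([.43,.24,.15]),RT(42,20));print(g)
g=[x for x in g if x[3]>2.5][0]
mid=(q0+g)/2
path=[q0+(g-q0)*t for t in np.linspace(0,1,37)]
print(np.array([fk(q,M)[0] for q in path[::3]]))
rows(path,9,.42)
E
```

```text
[array([0.393, 0.265, 2.439, 3.242, 0.296, 1.507])]
[[0.463 0.284 0.167]
 [0.421 0.274 0.139]
 [0.381 0.279 0.12 ]
 [0.348 0.294 0.11 ]
 [0.327 0.316 0.108]
 [0.318 0.338 0.114]
 [0.323 0.357 0.124]
 [0.339 0.366 0.136]
 [0.362 0.364 0.148]
 [0.387 0.349 0.156]
 [0.41  0.321 0.159]
 [0.425 0.283 0.157]
 [0.43  0.24  0.15 ]]
[[[0.14, -0.04, 0.0], [0.01, 0.03, 0.1], 0.42], [[0.28, -0.07, -0.0], [0.01, 0.07, 0.2], 0.42], [[0.42, -0.08, -0.01], [0.02, 0.1, 0.3], 0.42], [[0.55, -0.08, -0.03], [0.03, 0.13, 0.4], 0.42], [[0.67, -0.07, -0.05], [0.04, 0.16, 0.5], 0.42], [[0.78, -0.05, -0.07], [0.06, 0.19, 0.6], 0.42], [[0.89, -0.02, -0.1], [0.07, 0.21, 0.69], 0.42], [[0.98, 0.03, -0.13], [0.09, 0.24, 0.8], 0.42], [[1.06, 0.08, -0.16], [0.1, 0.27, 0.9], 0.42]] [0.348 0.294 0.11 ]
[[[0.07, -0.06, 0.0], [0.01, 0.02, 0.1], 0.42], [[0.14, -0.11, 0.0], [0.03, 0.05, 0.2], 0.42], [[0.21, -0.15, -0.01], [0.04, 0.07, 0.3], 0.42], [[0.28, -0.17, -0.02], [0.06, 0.09, 0.41], 0.42], [[0.35, -0.18, -0.03], [0.07, 0.11, 0.51], 0.42], [[0.41, -0.17, -0.04], [0.09, 0.13, 0.61], 0.42], [[0.47, -0.16, -0.06], [0
[... 371 characters left out ...]
, 0.08, 0.52], 0.42], [[0.37, -0.01, -0.09], [0.1, 0.1, 0.62], 0.42], [[0.44, 0.03, -0.12], [0.11, 0.12, 0.72], 0.42], [[0.5, 0.09, -0.14], [0.13, 0.13, 0.82], 0.42], [[0.56, 0.15, -0.17], [0.15, 0.15, 0.93], 0.42]] [0.387 0.349 0.156]
[[[0.08, -0.05, -0.01], [0.02, 0.01, 0.1], 0.42], [[0.17, -0.09, -0.03], [0.04, 0.03, 0.21], 0.42], [[0.27, -0.12, -0.06], [0.06, 0.04, 0.31], 0.42], [[0.37, -0.14, -0.08], [0.08, 0.06, 0.41], 0.42], [[0.48, -0.15, -0.11], [0.1, 0.07, 0.51], 0.42], [[0.59, -0.15, -0.15], [0.13, 0.08, 0.62], 0.42], [[0.71, -0.14, -0.18], [0.15, 0.09, 0.72], 0.42], [[0.82, -0.12, -0.22], [0.18, 0.1, 0.82], 0.42], [[0.93, -0.08, -0.27], [0.21, 0.12, 0.92], 0.42]] [0.43 0.24 0.15]
```

Emit:
play_rows:
  increments:
    - [[0.14,-0.04,0.0],[0.01,0.03,0.1],0.42]
    - [[0.28,-0.07,0.0],[0.01,0.07,0.2],0.42]
    - [[0.42,-0.08,-0.01],[0.02,0.1,0.3],0.42]
    - [[0.42,-0.08,-0.01],[0.02,0.1,0.3],0.42]

```text
time: 3.42
eef_pos: [0.4201, 0.2759, 0.139]
tool_rot: [0.221, 0.23, 0.946, 0.048]
wrist_force: [-0.3, -0.1, -0.3]
grip_width: 0.422
grip_force: 0.0
```

```bash
python3 - <<'E'
from k import *
np.set_printoptions(precision=3,suppress=True)
p,R,s=cur();print(p,s["joint_positions"])
for st,nm in (((np.array([.4639,.2826,.1671]),None),"act"),((np.array([.46,.27,.12]),RT()),"cmd")): pass
Rc=RT();pc=np.array([.46,.27,.12]);pe=pc+Rc@np.array([.42,-.08,-.01])*.12
print("cmd pred",pe, "rot err",((Ro.from_matrix(Rc)*Ro.from_rotvec(np.array([.02,.1,.3])*np.pi/2)).inv()*Ro.from_matrix(R)).as_rotvec())
E
```

```text
[0.42  0.276 0.139] [ 0.605  0.302  2.171 -0.755  0.388  0.177]
cmd pred [0.421 0.26  0.089] rot err [0.052 0.066 0.002]
```

```bash
python3 - <<'E'
from k import *
q0=cur()[2]["joint_positions"]
g=np.array([0.393,0.265,2.439,3.242,0.296,1.507])
path=[q0+(g-q0)*t for t in np.linspace(0,1,31)]
rows(path,10,.42)
E
```

```text
[[[0.13, -0.06, 0.01], [0.01, 0.03, 0.11], 0.42], [[0.25, -0.11, 0.0], [0.02, 0.06, 0.22], 0.42], [[0.38, -0.14, -0.01], [0.04, 0.1, 0.33], 0.42], [[0.49, -0.15, -0.02], [0.05, 0.12, 0.44], 0.42], [[0.6, -0.15, -0.04], [0.07, 0.15, 0.55], 0.42], [[0.7, -0.14, -0.06], [0.08, 0.18, 0.66], 0.42], [[0.79, -0.11, -0.09], [0.1, 0.2, 0.77], 0.42], [[0.86, -0.07, -0.12], [0.12, 0.23, 0.89], 0.42], [[0.92, -0.03, -0.14], [0.14, 0.25, 1.0], 0.42], [[0.97, 0.03, -0.17], [0.16, 0.28, 1.11], 0.42]] [0.32  0.332 0.112]
[[[0.05, -0.05, -0.0], [0.02, 0.02, 0.11], 0.42], [[0.11, -0.08, -0.01], [0.03, 0.04, 0.23], 0.42], [[0.17, -0.1, -0.02], [0.05, 0.06, 0.34], 0.42], [[0.24, -0.1, -0.04], [0.07, 0.08, 0.45], 0.42], [[0.3, -0.08, -0.05], [0.08, 0.1, 0.57], 0.42], [[0.36, -0.05, -0.07], [0.1, 0.12, 0.68], 0.42], [[0.41, -0.01, -0.1], [0.12, 0.14, 0.79], 0.42], [[0.46, 0.05, -0.12], [0.14, 0.15, 0.91], 0.42], [[0.49, 0.12, -0.15], [0.15, 0.17, 1.02], 0.42], [[0.52, 0.2, -0.17], [0.17, 0.19, 1.13], 0.42]] [0.371 0.36  0.151]
[[[0.08, -0.04, -0.02], [0.02, 0.02, 0.11], 0.42], [[0.18, -0.07, -0.04], [0.04, 0.03, 0.23], 0.42], [[0.28, -0.09, -0.06], [0.06, 0.05, 0.34], 0.42], [[0.39, -0.09, -0.09], [0.08, 0.07, 0.45], 0.42], [[0.5, -0.09, -0.12], [0.11, 0.08, 0.57], 0.42], [[0.61, -0.06, -0.16], [0.13, 0.1, 0.68], 0.42], [[0.73, -0.02, -0.2], [0.16, 0.11, 0.79], 0.42], [[0.84, 0.03, -0.24], [0.18, 0.13, 0.9], 0.42], [[0.95, 0.09, -0.29], [0.21, 0.14, 1.01], 0.42], [[1.05, 0.17, -0.34], [0.25, 0.15, 1.13], 0.42]] [0.43 0.24 0.15]
```

Emit:
play_rows:
  increments:
    - [[0.13,-0.06,0.01],[0.01,0.03,0.11],0.42]
    - [[0.25,-0.11,0.0],[0.02,0.06,0.22],0.42]
    - [[0.38,-0.14,-0.01],[0.04,0.1,0.33],0.42]
    - [[0.49,-0.15,-0.02],[0.05,0.12,0.44],0.42]
    - [[0.6,-0.15,-0.04],[0.07,0.15,0.55],0.42]
    - [[0.7,-0.14,-0.06],[0.08,0.18,0.66],0.42]
    - [[0.79,-0.11,-0.09],[0.1,0.2,0.77],0.42]
    - [[0.86,-0.07,-0.12],[0.12,0.23,0.89],0.42]
    - [[0.86,-0.07,-0.12],[0.12,0.23,0.89],0.42]

```text
time: 4.55
eef_pos: [0.3286, 0.3154, 0.1094]
tool_rot: [-0.041, 0.787, 0.601, 0.134]
wrist_force: [-0.6, -0.5, -1.0]
grip_width: 0.422
grip_force: 0.0
```

```bash
cat > flip.py <<'E'
from k import *
import sys
q0=cur()[2]["joint_positions"];print(np.round(q0,3),cur()[0])
g=np.array([0.393,0.265,2.439,3.242,0.296,1.507])
path=[q0+(g-q0)*t for t in np.linspace(0,1,int(sys.argv[1])+1)]
rows(path,int(sys.argv[2]),.42)
E
python3 flip.py 24 8
```

```text
[0.547 0.291 2.241 0.31  0.365 0.536] [0.32855632 0.31544261 0.10935676]
[[[0.05, -0.05, -0.0], [0.01, 0.02, 0.1], 0.42], [[0.11, -0.09, -0.0], [0.03, 0.04, 0.21], 0.42], [[0.17, -0.12, -0.01], [0.04, 0.06, 0.31], 0.42], [[0.23, -0.13, -0.02], [0.06, 0.08, 0.41], 0.42], [[0.29, -0.13, -0.04], [0.07, 0.1, 0.52], 0.42], [[0.35, -0.12, -0.05], [0.09, 0.11, 0.62], 0.42], [[0.4, -0.1, -0.07], [0.11, 0.13, 0.72], 0.42], [[0.44, -0.06, -0.09], [0.12, 0.15, 0.83], 0.42]] [0.333 0.365 0.133]
[[[0.06, -0.03, -0.01], [0.02, 0.02, 0.1], 0.42], [[0.12, -0.04, -0.02], [0.03, 0.03, 0.21], 0.42], [[0.19, -0.05, -0.04], [0.05, 0.05, 0.31], 0.42], [[0.26, -0.04, -0.06], [0.06, 0.07, 0.42], 0.42], [[0.34, -0.03, -0.08], [0.08, 0.08, 0.52], 0.42], [[0.41, 0.01, -0.1], [0.1, 0.1, 0.62], 0.42], [[0.49, 0.05, -0.13], [0.12, 0.11, 0.73], 0.42], [[0.56, 0.11, -0.16], [0.14, 0.13, 0.83], 0.42]] [0.395 0.341 0.158]
[[[0.08, -0.05, -0.01], [0.02, 0.01, 0.1], 0.42], [[0.17, -0.1, -0.04], [0.04, 0.03, 0.21], 0.42], [[0.28, -0.14, -0.06], [0.06, 0.04, 0.31], 0.42], [[0.38, -0.17, -0.09], [0.08, 0.06, 0.41], 0.42], [[0.49, -0.18, -0.12], [0.11, 0.07, 0.52], 0.42], [[0.61, -0.19, -0.15], [0.13, 0.08, 0.62], 0.42], [[0.73, -0.18, -0.19], [0.16, 0.09, 0.72], 0.42], [[0.85, -0.16, -0.23], [0.19, 0.1, 0.82], 0.42]] [0.43 0.24 0.15]
```

Tracking is excellent; I play the remaining three calls.

Emit:
play_rows:
  increments:
    - [[0.05,-0.05,0.0],[0.01,0.02,0.1],0.42]
    - [[0.11,-0.09,0.0],[0.03,0.04,0.21],0.42]
    - [[0.17,-0.12,-0.01],[0.04,0.06,0.31],0.42]
    - [[0.23,-0.13,-0.02],[0.06,0.08,0.41],0.42]
    - [[0.29,-0.13,-0.04],[0.07,0.1,0.52],0.42]
    - [[0.35,-0.12,-0.05],[0.09,0.11,0.62],0.42]
    - [[0.4,-0.1,-0.07],[0.11,0.13,0.72],0.42]
    - [[0.44,-0.06,-0.09],[0.12,0.15,0.83],0.42]

```text
time: 5.55
eef_pos: [0.333, 0.3643, 0.1328]
tool_rot: [-0.248, 0.962, 0.002, 0.114]
wrist_force: [0.1, 0.8, -0.3]
grip_width: 0.419
grip_force: 0.0
```

Emit:
play_rows:
  increments:
    - [[0.06,-0.03,-0.01],[0.02,0.02,0.1],0.42]
    - [[0.12,-0.04,-0.02],[0.03,0.03,0.21],0.42]
    - [[0.19,-0.05,-0.04],[0.05,0.05,0.31],0.42]
    - [[0.26,-0.04,-0.06],[0.06,0.07,0.42],0.42]
    - [[0.34,-0.03,-0.08],[0.08,0.08,0.52],0.42]
    - [[0.41,0.01,-0.1],[0.1,0.1,0.62],0.42]
    - [[0.49,0.05,-0.13],[0.12,0.11,0.73],0.42]
    - [[0.56,0.11,-0.16],[0.14,0.13,0.83],0.42]

```text
time: 6.55
eef_pos: [0.3951, 0.3402, 0.1577]
tool_rot: [-0.362, 0.72, -0.592, 0.03]
wrist_force: [-0.3, -1.1, -0.2]
grip_width: 0.42
grip_force: 0.0
```

Emit:
play_rows:
  increments:
    - [[0.08,-0.05,-0.01],[0.02,0.01,0.1],0.42]
    - [[0.17,-0.1,-0.04],[0.04,0.03,0.21],0.42]
    - [[0.28,-0.14,-0.06],[0.06,0.04,0.31],0.42]
    - [[0.38,-0.17,-0.09],[0.08,0.06,0.41],0.42]
    - [[0.49,-0.18,-0.12],[0.11,0.07,0.52],0.42]
    - [[0.61,-0.19,-0.15],[0.13,0.08,0.62],0.42]
    - [[0.73,-0.18,-0.19],[0.16,0.09,0.72],0.42]
    - [[0.85,-0.16,-0.23],[0.19,0.1,0.82],0.42]
    - [[0.85,-0.16,-0.23],[0.19,0.1,0.82],0.42]

```text
time: 7.68
eef_pos: [0.4281, 0.2387, 0.1494]
tool_rot: [0.359, -0.163, 0.917, 0.058]
wrist_force: [-0.2, 0.9, 0.3]
grip_width: 0.419
grip_force: 0.0
```

```bash
python3 - <<'E'
from k import *
np.set_printoptions(precision=4,suppress=True)
p,R,s=cur();print(s["time"],p,s["joint_positions"],s["wrist_force"],Ro.from_matrix(R.T@RT(42,20)).as_rotvec())
cal=bot.get_calibration("wrist");im=bot.camera("wrist");cv2.imwrite("pics/w2.png",im[:,:,::-1])
for r in bot.tip_of("wrist","slug0"):
    if r["confidence"]>.3: print(np.round(r["at"][::-1],1),round(r["confidence"],2),onz(cal,r["at"][::-1],.002))
for r in bot.trace("wrist","slug0"):
    if r["confidence"]>.3: l,t,rr,b=r["bbox"];print(np.round(r["bbox"],1),round(r["confidence"],2),onz(cal,((l+rr)/2,(t+b)/2),.012))
for n in ("lamp","tray"):
  print(n,[(np.round(r["at"][::-1],1),round(r["confidence"],2),onz(cal,r["at"][::-1],0)) for r in bot.tip_of("wrist",n)[:2]])
# consistency: IK path to the grasps
for y in [(.5265,.290,.013),(.538,.2145,.013),(.5915,.177,.013),(.5955,.248,.013),(.55,-.235,.12),(.50,-.2,.15)]:
  ph=20 if y[1]>0 else -20
  print(y,ik(np.array(y),RT(42,ph),[s["joint_positions"]-np.array([0 if ph>0 else .9,0,0,0,0,0])]))
E
```

```text
7.675 [0.4281 0.2387 0.1494] [0.4017 0.2696 2.4506 3.2839 0.3246 1.4686] [-0.1915  0.879   0.3401] [-0.0097  0.0109  0.0059]
[216.6 205.3] 0.91 [0.5873 0.1792 0.002 ]
[273.4 219.5] 0.59 [0.5915 0.2419 0.002 ]
[335.1 231.9] 0.58 [0.5904 0.3154 0.002 ]
[254.1 179.3] 0.57 [0.5324 0.208  0.002 ]
[336.6 189.8] 0.56 [0.5191 0.2883 0.002 ]
[247.6 172.7 265.9 202. ] 0.96 [0.5312 0.2113 0.012 ]
[205.2 202.1 223.8 224.3] 0.85 [0.588  0.1786 0.012 ]
[329.5 228.7 344.7 250.9] 0.76 [0.5909 0.318  0.012 ]
[327.6 185.6 346.3 212.5] 0.75 [0.5209 0.2892 0.012 ]
[394.4 172.1 455.5 242.7] 0.57 [0.5022 0.3776 0.012 ]
[264.9 216.9 284.  234.9] 0.53 [0.5888 0.2431 0.012 ]
lamp []
tray [(array([287.6, 200.1]), 0.82, array([ 0.5548,  0.2477, -0.    ]))]
(0.5265, 0.29, 0.013) [array([0.416 , 0.6926, 2.2867, 3.2245, 0.5713, 1.5508])]
(0.538, 0.2145, 0.013) [array([0.2207, 0.6907, 2.3488, 2.996 , 0.6319, 1.5929])]
(0.5915, 0.177, 0.013) [array([0.1044, 0.695 , 2.2543, 2.8253, 0.5482, 1.6597])]
(0.5955, 0.248, 0.013) [array([0.2665, 0.7027, 2.1873, 3.0224, 0.4827, 1.615 ])]
(0.55, -0.235, 0.12) [array([-0.5975,  0.4338,  2.2423,  2.552 ,  0.3004,  1.953 ])]
(0.5, -0.2, 0.15) [array([-0.5951,  0.3077,  2.3472,  2.517 ,  0.2825,  1.9918])]
```

Emit:
play_rows:
  increments:
    - [[0.09,-0.25,0.19],[-0.003,0.003,0.002],0.42]
    - [[0.174,-0.507,0.374],[-0.006,0.007,0.004],0.42]
    - [[0.174,-0.507,0.374],[-0.006,0.007,0.004],0.42]

```text
time: 8.3
eef_pos: [0.4636, 0.1838, 0.1012]
tool_rot: [0.352, -0.158, 0.921, 0.062]
wrist_force: [-0.5, 0.3, 0.6]
grip_width: 0.423
grip_force: 0.0
```

```bash
cat > go.py <<'E'
from k import *
import sys
np.set_printoptions(precision=4,suppress=True)
x,y,z,th,ph=map(float,sys.argv[1:6]);p,R,s=cur()
print(s["time"],p,s["joint_positions"],s["wrist_force"],s["grip_width"],s["grip_force"])
print(step(p,R,[x,y,z],RT(th,ph)))
E
python3 go.py .538 .214 .013 42 20; python3 - <<'E'
from k import *
cal=bot.get_calibration("wrist");im=bot.camera("wrist")
for r in bot.trace("wrist","slug0"):
    if r["confidence"]>.3: l,t,rr,b=r["bbox"];print(np.round(r["bbox"],1),round(r["confidence"],2),onz(cal,((l+rr)/2,(t+b)/2),.0125))
E
```

```text
8.3 [0.4636 0.1838 0.1012] [0.1774 0.4148 2.488  2.9066 0.496  1.6573] [-0.5147  0.324   0.5819] 0.42256728835010654 0.0
([-0.008, 0.028, 0.993], [-0.002, -0.002, -0.005])
[262.7 233.8 280.4 259.8] 0.71 [0.58297204 0.17919793 0.0125    ]
[313.3 205.8 330.9 235.4] 0.66 [0.52813788 0.20942681 0.0125    ]
[396.5 219.3 419.1 244.4] 0.65 [0.51914461 0.28624666 0.0125    ]
[325.8 248.2 344.  269.5] 0.64 [0.58441714 0.24325107 0.0125    ]
[388.6 263.  404.8 287.8] 0.64 [0.59550664 0.31819268 0.0125    ]
```

Emit:
play_rows:
  increments:
    - [[0,0.02,0.3],[0,0,0],0.42]
    - [[0,0.02,0.6],[0,0,0],0.42]
    - [[0,0.02,0.85],[0,0,-0.003],0.42]
    - [[-0.005,0.02,0.99],[-0.002,-0.002,-0.005],0.42]
    - [[-0.005,0.02,0.99],[-0.002,-0.002,-0.005],0.42]

```text
time: 9.02
eef_pos: [0.537, 0.2153, 0.0147]
tool_rot: [0.354, -0.163, 0.919, 0.063]
wrist_force: [-0.0, 0.5, 0.3]
grip_width: 0.423
grip_force: 0.0
```

```bash
python3 go.py .538 .213 .013 42 20; python3 - <<'E'
from h import *
im=bot.camera("wrist");cv2.imwrite("pics/w3.png",im[:,:,::-1])
E
```

```text
9.025 [0.537  0.2153 0.0147] [0.2216 0.6883 2.3507 2.994  0.6339 1.5929] [-0.0001  0.5115  0.2786] 0.4231079603895918 0.0
([0.008, -0.021, 0.011], [0.001, 0.002, 0.001])
```

View pics/w3.png

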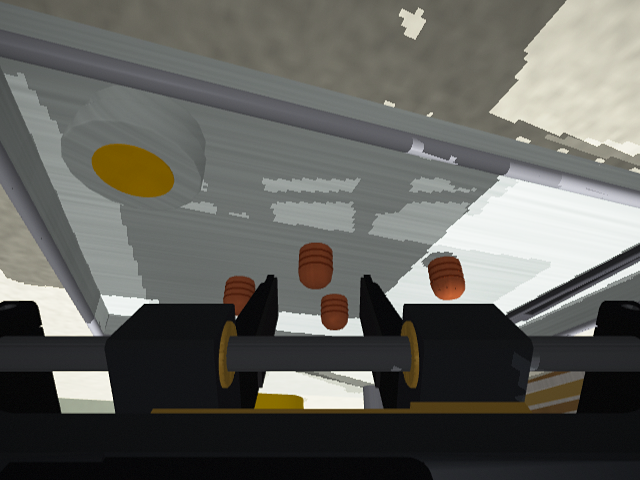

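The slug (316,265) sits midway between the fingertips (270/367, 277). I check its offset along the approach before closing.

```bash
python3 - <<'E'
from h import *
cal=bot.get_calibration("wrist");p,R,s=cur()
print("tcp px",proj(cal,p), "slug if at .530,.2105 top/base", proj(cal,[.530,.2105,.024]),proj(cal,[.530,.2105,.002]))
im=cv2.imread("pics/w3.png");h=cv2.cvtColor(im,cv2.COLOR_BGR2HSV)
m=((h[:,:,0]<14)&(h[:,:,1]>100)).astype(np.uint8);m[:,:290]=0;m[:235]=0;m[291:]=0;m[:,340:]=0
ys,xs=np.nonzero(m);print(xs.min(),xs.max(),ys.min(),ys.max(),onz(cal,(xs.mean(),ys.mean()),.0125))
E
```

```text
tcp px [319.51444545 276.94530302] slug if at .530,.2105 top/base [315.94477565 285.29612063] [316.09573007 249.68763292]
299 332 243 288 [0.52894861 0.20972521 0.0125    ]
```

Emit:
play_rows:
  increments:
    - [[0.02,-0.017,0.004],[0,0,0],0.42]
    - [[0.02,-0.017,0.004],[0,0,0],0.42]
    - [[0.02,-0.017,0.004],[0,0,0],0.1]
    - [[0.02,-0.017,0.004],[0,0,0],0.1]
    - [[0.02,-0.017,0.004],[0,0,0],0.1]
    - [[0.02,-0.017,0.004],[0,0,0],0.1]
    - [[0.02,-0.017,0.004],[0,0,0],0.1]
  grip_force: 12

```text
time: 9.95
eef_pos: [0.5365, 0.2121, 0.0127]
tool_rot: [0.354, -0.163, 0.919, 0.063]
wrist_force: [-0.7, -1.1, 0.1]
grip_width: 0.105
grip_force: 0.0
```

```bash
python3 - <<'E'
from h import *
im=bot.camera("wrist");cv2.imwrite("pics/w4.png",im[200:420,120:520,::-1].repeat(2,0).repeat(2,1))
E
```

```text
(no output)
```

View pics/w4.png

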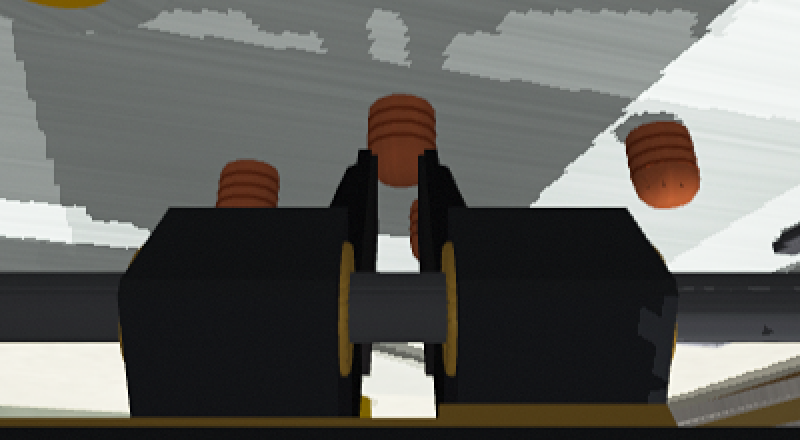

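The fingers closed over the dome. In the crop the fingertips overlap the slug's top at (375–420,165), so the fingertips are tapered. I reopen and go lower, checking the force.

Emit:
play_rows:
  increments:
    - [[0,0,0],[0,0,0],0.42]
    - [[0,0,0],[0,0,0],0.42]
    - [[0,0,0],[0,0,0],0.42]
    - [[0.018,0,0.02],[0,0,0],0.42]
    - [[0.018,0,0.02],[0,0,0],0.42]

```text
time: 10.62
eef_pos: [0.5364, 0.2121, 0.0092]
tool_rot: [0.354, -0.163, 0.919, 0.063]
wrist_force: [0.3, -0.8, 0.5]
grip_width: 0.417
grip_force: 0.0
```

```bash
python3 go.py .536 .2125 .006 42 20;  python3 - <<'E'
from h import *
cal=bot.get_calibration("wrist");p,R,s=cur();im=bot.camera("wrist")
h=cv2.cvtColor(im,cv2.COLOR_RGB2HSV)
m=((h[:,:,0]<14)&(h[:,:,1]>100)).astype(np.uint8);m[:,:285]=0;m[:225]=0;m[:,350:]=0;m[320:]=0
n,l,st,c=cv2.connectedComponentsWithStats(m)
for i in range(1,n):
    if st[i,4]>100: print(st[i],c[i],onz(cal,c[i],.0125),proj(cal,p))
E
```

```text
10.625 [0.5364 0.2121 0.0092] [0.2143 0.7031 2.356  2.9912 0.6536 1.5892] [ 0.3346 -0.8097  0.4777] 0.4171763814225592 0.0
([0.019, 0.004, 0.018], [0.001, 0.001, 0.001])
[ 303  253   35   47 1403] [320.38916607 275.46756949] [0.52858777 0.20970484 0.0125    ] [319.52579537 276.85757087]
[325 302  25  18 408] [337.25490196 311.2745098 ] [0.57243297 0.23757363 0.0125    ] [319.52579537 276.85757087]
```

Emit:
play_rows:
  increments:
    - [[0.01,0,0.009],[0,0,0],0.42]
    - [[0.019,0,0.018],[0,0,0],0.42]
    - [[0.019,0,0.018],[0,0,0],0.42]

```text
time: 11.05
eef_pos: [0.5363, 0.212, 0.0062]
tool_rot: [0.354, -0.163, 0.919, 0.063]
wrist_force: [-0.1, -0.6, -0.0]
grip_width: 0.42
grip_force: 0.0
```

No contact, confirming thin tips. I close here, commanding an opening just under the slug's width so a miss shows.

Emit:
play_rows:
  increments:
    - [[0,0,0],[0,0,0],0.14]
    - [[0,0,0],[0,0,0],0.14]
    - [[0,0,0],[0,0,0],0.14]
    - [[0,0,0],[0,0,0],0.14]
    - [[0,0,0],[0,0,0],0.14]
  grip_force: 12

```text
time: 11.68
eef_pos: [0.5363, 0.212, 0.0064]
tool_rot: [0.354, -0.163, 0.919, 0.063]
wrist_force: [-1.1, 0.5, 1.3]
grip_width: 0.139
grip_force: 0.0
```

```bash
python3 - <<'E'
from h import *
a=bot.camera("wrist")[210:330,220:420,::-1]
b=bot.camera("side")[190:270,240:360,::-1]
A=cv2.resize(a,(500,300),interpolation=cv2.INTER_CUBIC);B=cv2.resize(b,(450,300),interpolation=cv2.INTER_CUBIC)
c=np.zeros((600,500,3),np.uint8);c[:300]=A;c[300:,:450]=B
cv2.imwrite("pics/w5.png",c)
E
```

```text
(no output)
```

View pics/w5.png

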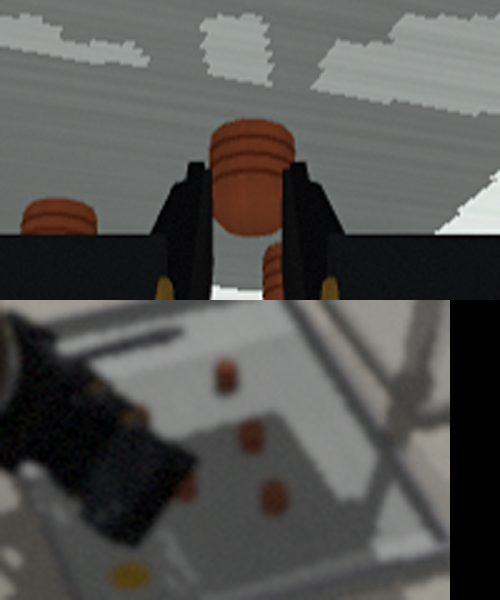

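The wrist crop shows the fingertips in front of the slug's dome, so they are not around it. I need a contrast-enhanced look with the TCP projected to see where the fingers really end.

```bash
python3 - <<'E'
from h import *
p,R,s=cur();print(s["time"],s["grip_width"])
g=lambda im:(255*(im/255.)**.45).astype(np.uint8)
w=cv2.imread("pics/w3.png")[235:325,245:395]
b=bot.camera("side")[195:265,240:340,::-1].copy();cal=bot.get_calibration("side")
sc=bot.camera("scene")[215:285,315:415,::-1].copy();cs=bot.get_calibration("scene")
def z(im,o,c):
    B=cv2.resize(g(im),(400,280),interpolation=cv2.INTER_CUBIC)
    for q,col in ((p,(0,255,0)),(p-.019*R[:,2],(255,255,0)),(np.array([.53,.2105,.0125]),(255,0,255))):
        u=(proj(c,q)-o)*4;cv2.circle(B,tuple(int(v) for v in u),3,col,1);print(np.round(u))
    return B
c=np.zeros((600,800,3),np.uint8);c[300:580,:400]=z(b,[240,195],cal);c[300:580,400:]=z(sc,[315,215],cs);c[:300,:500]=cv2.resize(g(w),(500,300),interpolation=cv2.INTER_NEAREST)
cv2.imwrite("pics/w6.png",c)
E
```

```text
11.775 0.14115770936226982
[202. 179.]
[184. 170.]
[192. 175.]
[157. 118.]
[148.  96.]
[153. 107.]
```

View pics/w6.png

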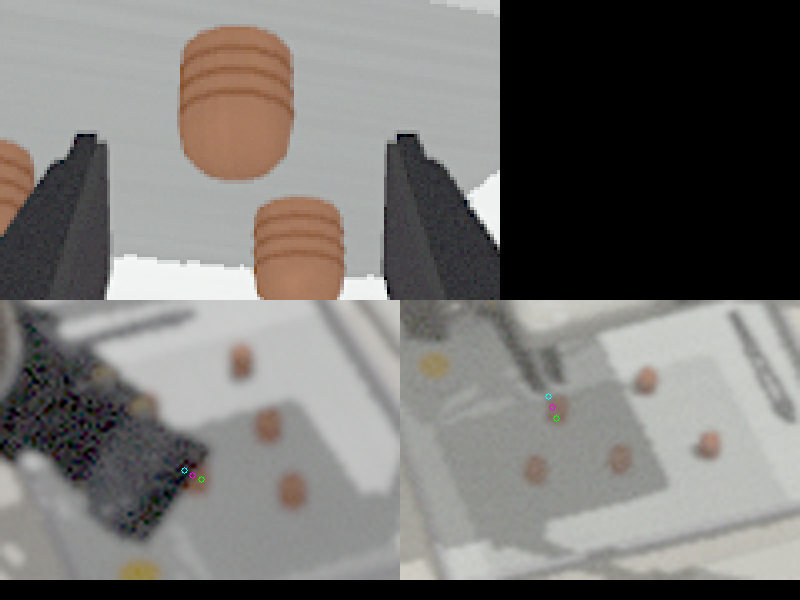

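In the scene crop the fingers end at (545,390), about 24 mm short of the projected TCP (556,418), with the slug just ahead of them. So the true finger ends lie about 24 mm behind the reported TCP. I open and advance in small steps, watching the force.

Emit:
play_rows:
  increments:
    - [[0,0,0],[0,0,0],0.42]
    - [[0,0,0],[0,0,0],0.42]
    - [[0,0,0],[0,0,0],0.42]
    - [[-0.02,0.005,0.05],[0,0,0],0.42]
    - [[-0.03,0.005,0.1],[0,0,0],0.42]
    - [[-0.03,0.005,0.1],[0,0,0],0.42]

```text
time: 12.62
eef_pos: [0.5466, 0.2164, -0.0005]
tool_rot: [0.354, -0.163, 0.919, 0.063]
wrist_force: [-0.1, 0.9, 0.4]
grip_width: 0.419
grip_force: 0.0
```

```bash
python3 - <<'E'
from h import *
p,R,s=cur();print(s["wrist_force"],p)
cal=bot.get_calibration("wrist");im=bot.camera("wrist");cv2.imwrite("pics/w7.png",im[:,:,::-1])
h=cv2.cvtColor(im,cv2.COLOR_RGB2HSV)
m=((h[:,:,0]<14)&(h[:,:,1]>100)).astype(np.uint8);m[:,:280]=0;m[:225]=0;m[:,360:]=0;m[320:]=0
n,l,st,c=cv2.connectedComponentsWithStats(m)
for i in range(1,n):
    if st[i,4]>100: print(st[i],c[i],onz(cal,c[i],.0125))
E
```

```text
[-0.05064956  0.900071    0.42518255] [ 5.46559849e-01  2.16437827e-01 -4.54761764e-04]
[ 301  259   38   50 1630] [319.24110429 282.76625767] [0.52869524 0.20973158 0.0125    ]
[325 310  28  10 251] [338.37450199 314.88446215] [0.56542168 0.23531846 0.0125    ]
```

Emit:
play_rows:
  increments:
    - [[0,0,0.03],[0,0,0],0.42]
    - [[-0.008,0,0.055],[0,0,0],0.42]
    - [[-0.008,0,0.055],[0,0,0],0.14]
    - [[-0.008,0,0.055],[0,0,0],0.14]
    - [[-0.008,0,0.055],[0,0,0],0.14]
    - [[-0.008,0,0.055],[0,0,0],0.14]
    - [[-0.008,0,0.055],[0,0,0],0.14]
  grip_force: 10

```text
time: 13.55
eef_pos: [0.551, 0.2181, -0.0043]
tool_rot: [0.354, -0.163, 0.919, 0.063]
wrist_force: [-0.3, -0.5, 0.5]
grip_width: 0.187
grip_force: 10.0
```

Gripped (17.8 mm at 10 N). I lift and back out.

Emit:
play_rows:
  increments:
    - [[-0.04,0,-0.045],[0,0,0],0.14]
    - [[-0.084,0,-0.093],[0,0,0],0.14]
    - [[-0.084,0,-0.3],[0,0,0],0.14]
    - [[-0.084,0,-0.6],[0,0,0],0.14]
    - [[-0.084,0,-0.85],[0,0,0],0.14]
    - [[-0.084,0,-1.0],[0,0,0],0.14]
    - [[-0.084,0,-1.0],[0,0,0],0.14]

```text
time: 14.42
eef_pos: [0.4823, 0.1929, 0.0928]
tool_rot: [0.355, -0.163, 0.918, 0.063]
wrist_force: [0.1, -0.0, -1.3]
grip_width: 0.187
grip_force: 10.0
```

```bash
cat > via.py <<'E'
# python3 via.py th phi grip nrows per  x y z   : joint path from the present state to a TCP pose
from k import *
import sys
np.set_printoptions(precision=3,suppress=True)
th,ph,gr=map(float,sys.argv[1:4]);n,per=map(int,sys.argv[4:6]);t=np.array(list(map(float,sys.argv[6:9])))
p,R,s=cur();q0=s["joint_positions"];print(s["time"],p,q0,s["grip_width"],s["grip_force"])
sd=q0.copy();sd[0]=np.arctan2(t[1],t[0])-.18
g=min(ik(t,RT(th,ph),[sd,q0,np.array([sd[0],.4,2.3,3.,.4,1.6])]),key=lambda x:np.abs(x-q0).max());print("goal",g)
path=[q0+(g-q0)*u for u in np.linspace(0,1,n+1)]
print(np.array([fk(q,M)[0] for q in path]))
rows(path,per,gr)
E
python3 - <<'E'
from h import *
S,D=bot.get_calibration("scene"),bot.get_calibration("side")
f=lambda c:(np.array(c)/2.5+[150,180]);g=lambda c:(np.array(c)/2.4+[190,150])
for u,v in [((83,168),(368,592)),((208,155),(327,437)),((214,252),(505,408)),((80,268),(565,553))]: print(tri([ray(S,f(u)),ray(D,g(v))]))
E
python3 via.py 42 -20 .14 16 4 .53 -.225 .135
```

```text
[ 0.49239072 -0.30598838  0.08543714]
[ 0.50780065 -0.15952767  0.08555154]
[ 0.65313479 -0.17405187  0.08803631]
[ 0.63890928 -0.3212088   0.08976169]
14.425 [0.482 0.193 0.093] [0.191 0.454 2.452 2.921 0.507 1.646] 0.18726428348409013 9.999919866677374
goal [-0.606  0.38   2.28   2.504  0.289  1.996]
[[ 0.483  0.193  0.093]
 [ 0.495  0.172  0.095]
 [ 0.506  0.15   0.097]
 [ 0.516  0.127  0.099]
 [ 0.525  0.103  0.102]
 [ 0.533  0.079  0.104]
 [ 0.54   0.054  0.107]
 [ 0.545  0.028  0.109]
 [ 0.549  0.001  0.112]
 [ 0.552 -0.026  0.114]
 [ 0.554 -0.054  0.117]
 [ 0.554 -0.082  0.12 ]
 [ 0.552 -0.11   0.123]
 [ 0.549 -0.139  0.126]
 [ 0.544 -0.167  0.129]
 [ 0.538 -0.196  0.132]
 [ 0.53  -0.225  0.135]]
[[[-0.04, -0.2, 0.01], [0.01, -0.0, 0.02], 0.14], [[-0.07, -0.4, 0.01], [0.03, -0.0, 0.04], 0.14], [[-0.09, -0.61, 0.01], [0.05, -0.0, 0.07], 0.14], [[-0.11, -0.82, -0.0], [0.06, -0.0, 0.09], 0.14]] [0.525 0.103 0.102]
[[[-0.04, -0.21, 0.0], [0.02, -0.0, 0.02], 0.14], [[-0.07, -0.43, -0.01], [0.04, -0.0, 0.04], 0.14], [[-0.09, -0.65, -0.02], [0.05, -0.0, 0.06], 0.14], [[-0.1, -0.87, -0.04], [0.07, -0.0, 0.08], 0.14]] [0.549 0.001 0.112]
[[[-0.03, -0.23, -0.01], [0.02, -0.0, 0.02], 0.14], [[-0.06, -0.46, -0.02], [0.04, -0.0, 0.04], 0.14], [[-0.07, -0.69, -0.04], [0.06, -0.0, 0.06], 0.14], [[-0.08, -0.92, -0.07], [0.08, -0.0, 0.08], 0.14]] [ 0.552 -0.11   0.123]
[[[-0.03, -0.24, -0.01], [0.02, 0.0, 0.02], 0.14], [[-0.05, -0.48, -0.03], [0.04, 0.0, 0.04], 0.14], [[-0.06, -0.73, -0.06], [0.06, 0.0, 0.06], 0.14], [[-0.06, -0.97, -0.1], [0.09, 0.0, 0.08], 0.14]] [ 0.53  -0.225  0.135]
```

Emit:
play_rows:
  increments:
    - [[-0.04,-0.2,0.01],[0.01,0,0.02],0.14]
    - [[-0.07,-0.4,0.01],[0.03,0,0.04],0.14]
    - [[-0.09,-0.61,0.01],[0.05,0,0.07],0.14]
    - [[-0.11,-0.82,0],[0.06,0,0.09],0.14]

```text
time: 14.92
eef_pos: [0.5262, 0.1034, 0.0999]
tool_rot: [0.356, -0.08, 0.93, 0.044]
wrist_force: [0.6, 0.3, 0.4]
grip_width: 0.185
grip_force: 10.0
```

Emit:
play_rows:
  increments:
    - [[-0.04,-0.21,0],[0.02,0,0.02],0.14]
    - [[-0.07,-0.43,-0.01],[0.04,0,0.04],0.14]
    - [[-0.09,-0.65,-0.02],[0.05,0,0.06],0.14]
    - [[-0.1,-0.87,-0.04],[0.07,0,0.08],0.14]

```text
time: 15.42
eef_pos: [0.5508, 0.001, 0.1089]
tool_rot: [0.356, -0.002, 0.934, 0.015]
wrist_force: [0.5, 0.1, -0.9]
grip_width: 0.182
grip_force: 10.0
```

Emit:
play_rows:
  increments:
    - [[-0.03,-0.23,-0.01],[0.02,0,0.02],0.14]
    - [[-0.06,-0.46,-0.02],[0.04,0,0.04],0.14]
    - [[-0.07,-0.69,-0.04],[0.06,0,0.06],0.14]
    - [[-0.08,-0.92,-0.07],[0.08,0,0.08],0.14]

```text
time: 15.92
eef_pos: [0.5537, -0.1097, 0.1185]
tool_rot: [0.354, 0.079, 0.932, -0.021]
wrist_force: [-0.4, 0.6, 0.2]
grip_width: 0.18
grip_force: 10.0
```

Emit:
play_rows:
  increments:
    - [[-0.03,-0.24,-0.01],[0.02,0,0.02],0.14]
    - [[-0.05,-0.48,-0.03],[0.04,0,0.04],0.14]
    - [[-0.06,-0.73,-0.06],[0.06,0,0.06],0.14]
    - [[-0.06,-0.97,-0.1],[0.09,0,0.08],0.14]
    - [[-0.06,-0.97,-0.1],[0.09,0,0.08],0.14]

```text
time: 16.55
eef_pos: [0.5322, -0.2244, 0.1306]
tool_rot: [0.349, 0.162, 0.921, -0.065]
wrist_force: [0.2, 0.4, -1.1]
grip_width: 0.184
grip_force: 10.0
```

```bash
cat > place.py <<'E'
# slug target on the pan in pan axes (mm) -> moves: above (25 mm up), then down to base height zb
from k import *
import sys
px,py,zb=[float(v)/1000 for v in sys.argv[1:4]]
np.set_printoptions(precision=4,suppress=True)
yaw=np.radians(-5.5);c=np.array([.573,-.240]);xy=c+np.array([[np.cos(yaw),-np.sin(yaw)],[np.sin(yaw),np.cos(yaw)]])@[px,py]
p,R,s=cur();f=np.array([np.cos(np.radians(-20)),np.sin(np.radians(-20))])
t=np.r_[xy+.0229*f,zb-.0063];Rt=RT(42,-20)
print(s["time"],p,s["joint_positions"],s["grip_width"],s["grip_force"],"rot err",Ro.from_matrix(R.T@Rt).as_rotvec(),"slug",xy,"tcp",t)
a=t+[0,0,.02];print("above",step(p,R,a,Rt));print("down 20",step(a,Rt,t));
print(ik(t,Rt,[s["joint_positions"]]))
E
python3 place.py 5 -42 86
```

```text
16.55 [ 0.5322 -0.2244  0.1306] [-0.5951  0.3897  2.2743  2.5424  0.2799  1.9637] 0.1844659911471135 10.000068037770689 rot err [-0.0058 -0.0083  0.0023] slug [ 0.574  -0.2823] tcp [ 0.5955 -0.2901  0.0797]
above ([-0.34, -0.332, 0.647], [-0.004, -0.005, 0.001])
down 20 ([0.112, 0.0, 0.124], [0.0, 0.0, 0.0])
[array([-0.641 ,  0.5708,  2.1164,  2.4845,  0.3207,  1.9831])]
```

Emit:
play_rows:
  increments:
    - [[-0.17,-0.17,0.32],[-0.002,-0.003,0.001],0.14]
    - [[-0.34,-0.332,0.647],[-0.004,-0.005,0.001],0.14]
    - [[-0.34,-0.332,0.647],[-0.004,-0.005,0.001],0.14]
    - [[-0.34,-0.332,0.647],[-0.004,-0.005,0.001],0.14]

```text
time: 17.05
eef_pos: [0.595, -0.2878, 0.0991]
tool_rot: [0.352, 0.161, 0.92, -0.061]
wrist_force: [-0.9, -0.2, -0.3]
grip_width: 0.187
grip_force: 10.0
```

```bash
python3 place.py 5 -42 85.5; python3 - <<'E'
from h import *
cal=bot.get_calibration("wrist");im=bot.camera("wrist")
h=cv2.cvtColor(im,cv2.COLOR_RGB2HSV)
m=((h[:,:,0]<14)&(h[:,:,1]>100)).astype(np.uint8);m[:,:250]=0;m[:180]=0;m[:,390:]=0;m[330:]=0
n,l,st,c=cv2.connectedComponentsWithStats(m)
for i in range(1,n):
    if st[i,4]>100: print(st[i],c[i])
# expected slug at grasp geometry
p,R,s=cur();f=np.array([R[0,2],R[1,2],0]);f/=np.linalg.norm(f)
b=p-.0229*f+[0,0,.0063];print(proj(cal,b),proj(cal,b+[0,0,.022]),s["wrist_force"])
E
```

```text
17.05 [ 0.595  -0.2878  0.0991] [-0.6389  0.5311  2.1063  2.3722  0.2816  2.0991] 0.1871487416747286 10.000025967601687 rot err [ 0.0026 -0.0022  0.0024] slug [ 0.574  -0.2823] tcp [ 0.5955 -0.2901  0.0792]
above ([-0.008, -0.017, 0.006], [0.002, -0.001, 0.002])
down 20 ([0.112, 0.0, 0.124], [0.0, 0.0, 0.0])
[array([-0.641 ,  0.5718,  2.1167,  2.4868,  0.3217,  1.9806])]
[ 300  261   38   52 1747] [318.39038351 286.1625644 ]
[321.00347497 267.15653673] [321.1863069  308.68049404] [-0.02319892 -0.55642351  0.38987704]
```

Emit:
play_rows:
  increments:
    - [[0.025,-0.005,0.035],[0.002,-0.001,0.002],0.14]
    - [[0.052,-0.01,0.065],[0.002,-0.001,0.002],0.14]
    - [[0.075,-0.015,0.095],[0.002,-0.001,0.002],0.14]
    - [[0.09,-0.017,0.113],[0.002,-0.001,0.002],0.14]
    - [[0.098,-0.017,0.123],[0.002,-0.001,0.002],0.14]
    - [[0.104,-0.017,0.13],[0.002,-0.001,0.002],0.14]
    - [[0.104,-0.017,0.13],[0.002,-0.001,0.002],0.14]
    - [[0.104,-0.017,0.13],[0.002,-0.001,0.002],0.14]

```text
time: 18.1
eef_pos: [0.5956, -0.2913, 0.08]
tool_rot: [0.353, 0.163, 0.919, -0.063]
wrist_force: [-0.3, -0.1, 0.0]
grip_width: 0.185
grip_force: 10.0
```

```bash
cat > dial.py <<'E'
from h import *
th=np.radians(32)
def read(tag="d"):
    out=[]
    yaw=np.radians(-6);dx=np.array([np.cos(yaw),np.sin(yaw),0]);c=np.array([.7582,-.2588,.0703])
    n=np.sin(th)*dx+[0,0,np.cos(th)];up=-np.cos(th)*dx+[0,0,np.sin(th)];rt=np.cross(up,n)
    for cam,box,piv in (("scene",(150,280,245,360),np.array([150,355])/2.5+[150,180]),("side",(425,305,512,390),np.array([665,466])/2.4+[190,150])):
        cal=bot.get_calibration(cam);im=bot.camera(cam);h=cv2.cvtColor(im,cv2.COLOR_RGB2HSV).astype(int)
        def onp(uv):
            o,d=ray(cal,uv);return o+d*((c-o)@n)/(d@n)
        x0,y0,x1,y1=box;p0=onp(piv)
        for nm,m in (("red",((h[:,:,0]<8)|(h[:,:,0]>170))&(h[:,:,1]>90)),("green",(abs(h[:,:,0]-65)<20)&(h[:,:,1]>90))):
            M=np.zeros(m.shape,bool);M[y0:y1,x0:x1]=m[y0:y1,x0:x1];ys,xs=np.nonzero(M)
            P=np.array([onp(u) for u in zip(xs,ys)])-p0;r=np.linalg.norm(P,axis=1);a=np.degrees(np.arctan2(P@rt,P@up))%360
            k=(r>.025)&(r<.07);v=np.exp(1j*np.radians(a[k])).mean();print(cam,nm,k.sum(),round(np.degrees(np.angle(v))%360,1),"max r",round(r[k].max(),3) if k.any() else None)
        cv2.imwrite(f"pics/{tag}_{cam}.png",im[:,:,::-1])
read()
E
python3 dial.py; python3 go.py .595 -.29 .1 42 -20
```

```text
scene red 15 359.4 max r 0.055
scene green 86 125.9 max r 0.055
side red 14 1.6 max r 0.052
side green 57 124.1 max r 0.049
18.2 [ 0.5957 -0.2913  0.08  ] [-0.6419  0.5712  2.1148  2.4871  0.3202  1.9814] [ 0.8263  0.0287 -0.7989] 0.18634570954412727 9.999952199868858
([-0.105, 0.008, -0.13], [-0.001, 0.001, -0.001])
```

Emit:
play_rows:
  increments:
    - [[0.004,0,0.005],[0,0,0],0.14]
    - [[0.0085,0,0.0095],[0,0,0],0.14]
    - [[0.0085,0,0.0095],[0,0,0],0.14]
    - [[0.0085,0,0.0095],[0,0,0],0.14]

```text
time: 18.7
eef_pos: [0.5957, -0.2913, 0.0784]
tool_rot: [0.353, 0.163, 0.919, -0.063]
wrist_force: [0.5, -0.0, -0.1]
grip_width: 0.186
grip_force: 10.0
```

```bash
python3 dial.py; python3 go.py .595 -.29 .1 42 -20
```

```text
scene red 18 34.6 max r 0.056
scene green 86 126.0 max r 0.055
side red 1 35.6 max r 0.029
side green 57 124.1 max r 0.049
18.8 [ 0.5956 -0.2913  0.0784] [-0.6418  0.5743  2.1157  2.4942  0.3233  1.9739] [ 0.0717 -0.0562 -0.2098] 0.18376014132468668 10.000070269452408
([-0.114, 0.008, -0.139], [-0.001, 0.001, -0.001])
```

Needle at 35°, so the slug is just bearing on the pan. I release and back out.

Emit:
play_rows:
  increments:
    - [[0,0,0],[0,0,0],0.22]
    - [[0,0,0],[0,0,0],0.3]
    - [[0,0,0],[0,0,0],0.3]
    - [[0,0,-0.1],[0,0,0],0.3]
    - [[0,0,-0.3],[0,0,0],0.3]
    - [[0,0,-0.55],[0,0,0],0.3]
    - [[0,0,-0.55],[0,0,0],0.42]

```text
time: 19.68
eef_pos: [0.5535, -0.276, 0.1293]
tool_rot: [0.354, 0.163, 0.919, -0.064]
wrist_force: [0.4, -1.0, -0.6]
grip_width: 0.358
grip_force: 0.0
```

```bash
python3 dial.py; python3 - <<'E'
from h import *
cal=bot.get_calibration("wrist");im=bot.camera("wrist")
for r in bot.trace("wrist","slug0")[:2]: print(r["bbox"],r["confidence"],onz(cal,((r["bbox"][0]+r["bbox"][2])/2,(r["bbox"][1]+r["bbox"][3])/2),.096))
E
python3 via.py 42 20 .42 16 4 .447 .251 .092
```

```text
scene red 19 37.0 max r 0.055
scene green 86 125.9 max r 0.055
side red 0 nan max r None
side green 57 124.1 max r 0.049
[306.1, 227.4, 332.7, 266.2] 0.88 [ 0.57323993 -0.2840366   0.096     ]
[203.6, 0.0, 541.6, 334.1] 0.34 [ 0.51271938 -0.23450916  0.096     ]
19.875 [ 0.554 -0.276  0.127] [-0.672  0.439  2.184  2.289  0.284  2.16 ] 0.41634928739932936 0.0
goal [0.405 0.452 2.456 3.219 0.501 1.544]
[[ 0.554 -0.276  0.127]
 [ 0.567 -0.236  0.125]
 [ 0.577 -0.195  0.122]
 [ 0.583 -0.155  0.12 ]
 [ 0.587 -0.116  0.118]
 [ 0.587 -0.077  0.116]
 [ 0.585 -0.039  0.114]
 [ 0.581 -0.002  0.111]
 [ 0.573  0.033  0.109]
 [ 0.564  0.067  0.107]
 [ 0.552  0.099  0.105]
 [ 0.539  0.129  0.103]
 [ 0.523  0.158  0.101]
 [ 0.506  0.184  0.099]
 [ 0.488  0.209  0.096]
 [ 0.468  0.231  0.094]
 [ 0.447  0.251  0.092]]
[[[0.03, 0.35, 0.0], [-0.03, -0.0, -0.02], 0.42], [[0.07, 0.7, -0.01], [-0.05, -0.0, -0.04], 0.42], [[0.13, 1.03, -0.04], [-0.08, -0.01, -0.06], 0.42], [[0.21, 1.35, -0.08], [-0.1, -0.01, -0.07], 0.42]] [ 0.587 -0.116  0.118]
[[[0.05, 0.32, -0.01], [-0.02, -0.0, -0.02], 0.42], [[0.12, 0
[... 153 characters left out ...]
109]
[[[0.07, 0.28, -0.03], [-0.02, 0.0, -0.02], 0.42], [[0.16, 0.55, -0.06], [-0.04, 0.0, -0.04], 0.42], [[0.26, 0.81, -0.12], [-0.05, 0.01, -0.06], 0.42], [[0.38, 1.04, -0.18], [-0.07, 0.01, -0.08], 0.42]] [0.523 0.158 0.101]
[[[0.09, 0.24, -0.05], [-0.01, 0.0, -0.02], 0.42], [[0.19, 0.47, -0.1], [-0.03, 0.01, -0.04], 0.42], [[0.3, 0.68, -0.17], [-0.04, 0.01, -0.07], 0.42], [[0.42, 0.88, -0.24], [-0.05, 0.01, -0.09], 0.42]] [0.447 0.251 0.092]dial.py:15: RuntimeWarning: Mean of empty slice.
  k=(r>.025)&(r<.07);v=np.exp(1j*np.radians(a[k])).mean();print(cam,nm,k.sum(),round(np.degrees(np.angle(v))%360,1),"max r",round(r[k].max(),3) if k.any() else None)
  ret = ret.dtype.type(ret / rcount)
```

```bash
cat > via2.py <<'E'
# python3 via2.py grip  th phi x y z n [th phi x y z n ...] : joint path through several poses, calls cut at 118 mm
from k import *
import sys
np.set_printoptions(precision=3,suppress=True)
a=list(map(float,sys.argv[1:]));gr=a[0];a=np.array(a[1:]).reshape(-1,6)
p,R,s=cur();q=s["joint_positions"];print(s["time"],p,q,s["grip_width"],s["grip_force"]);path=[q]
for th,ph,x,y,z,n in a:
    t=np.array([x,y,z]);sd=q.copy();sd[0]=np.arctan2(y,x)-.18
    g=min(ik(t,RT(th,ph),[sd,q,np.array([sd[0],.4,2.3,3.,.4,1.6])]),key=lambda v:np.abs(v-q).max())
    path+=[q+(g-q)*u for u in np.linspace(0,1,int(n)+1)[1:]];q=g;print("goal",g)
P=[(lambda f:(f[0],(f[1]*RZ).as_matrix()))(fk(v,M)) for v in path]
i=0
while i<len(P)-1:
    o=[];j=i+1
    while j<len(P):
        d,w=step(*P[i],*P[j])
        if max(map(abs,d))>.99 or len(o)==9: break
        o.append([[round(v,2) for v in d],[round(v,3) for v in w],gr]);j+=1
    print(o,"->",P[j-1][0]);i=j-1
E
python3 via2.py .42 42 0 .50 0 .13 6 42 20 .4656 .2683 .085 6
```

```text
19.875 [ 0.554 -0.276  0.127] [-0.672  0.439  2.184  2.289  0.284  2.16 ] 0.41634928739932936 0.0
goal [-0.222  0.327  2.456  2.744  0.39   1.776]
goal [0.43  0.484 2.402 3.26  0.479 1.526]
[[[0.09, 0.42, -0.09], [-0.03, -0.001, -0.027], 0.42], [[0.21, 0.81, -0.21], [-0.058, -0.001, -0.054], 0.42]] -> [ 0.554 -0.173  0.128]
[[[0.11, 0.38, -0.1], [-0.026, 0.0, -0.027], 0.42], [[0.24, 0.72, -0.22], [-0.05, 0.001, -0.055], 0.42]] -> [ 0.535 -0.08   0.129]
[[[0.13, 0.33, -0.11], [-0.022, 0.001, -0.028], 0.42], [[0.27, 0.63, -0.24], [-0.042, 0.002, -0.057], 0.42]] -> [ 0.5  -0.    0.13]
[[[-0.0, 0.38, 0.07], [-0.029, -0.002, -0.026], 0.42], [[0.03, 0.76, 0.12], [-0.056, -0.003, -0.052], 0.42]] -> [0.508 0.091 0.117]
[[[0.03, 0.38, 0.06], [-0.026, -0.0, -0.027], 0.42], [[0.09, 0.76, 0.1], [-0.05, 0.001, -0.055], 0.42]] -> [0.496 0.182 0.102]
[[[0.06, 0.38, 0.04], [-0.022, 0.002, -0.028], 0.42], [[0.16, 0.76, 0.06], [-0.043, 0.004, -0.058], 0.42]] -> [0.466 0.268 0.085]
```

Emit:
play_rows:
  increments:
    - [[0.09,0.42,-0.09],[-0.03,-0.001,-0.027],0.42]
    - [[0.21,0.81,-0.21],[-0.058,-0.001,-0.054],0.42]

```text
time: 20.12
eef_pos: [0.5544, -0.1717, 0.1283]
tool_rot: [0.358, 0.107, 0.927, -0.036]
wrist_force: [1.3, 0.3, 0.6]
grip_width: 0.423
grip_force: 0.0
```

Emit:
play_rows:
  increments:
    - [[0.11,0.38,-0.1],[-0.026,0,-0.027],0.42]
    - [[0.24,0.72,-0.22],[-0.05,0.001,-0.055],0.42]

```text
time: 20.38
eef_pos: [0.5355, -0.0781, 0.1296]
tool_rot: [0.359, 0.052, 0.932, -0.015]
wrist_force: [0.9, 1.2, -0.4]
grip_width: 0.419
grip_force: 0.0
```

Emit:
play_rows:
  increments:
    - [[0.13,0.33,-0.11],[-0.022,0.001,-0.028],0.42]
    - [[0.27,0.63,-0.24],[-0.042,0.002,-0.057],0.42]

```text
time: 20.62
eef_pos: [0.5005, 0.0015, 0.1301]
tool_rot: [0.358, -0.001, 0.934, 0.0]
wrist_force: [0.0, 0.5, 0.3]
grip_width: 0.419
grip_force: 0.0
```

Emit:
play_rows:
  increments:
    - [[0,0.38,0.07],[-0.029,-0.002,-0.026],0.42]
    - [[0.03,0.76,0.12],[-0.056,-0.003,-0.052],0.42]

```text
time: 20.88
eef_pos: [0.5082, 0.0928, 0.117]
tool_rot: [0.36, -0.055, 0.931, 0.026]
wrist_force: [-1.1, -0.8, -0.3]
grip_width: 0.42
grip_force: 0.0
```

Emit:
play_rows:
  increments:
    - [[0.03,0.38,0.06],[-0.026,0,-0.027],0.42]
    - [[0.09,0.76,0.1],[-0.05,0.001,-0.055],0.42]

```text
time: 21.12
eef_pos: [0.4971, 0.1838, 0.1014]
tool_rot: [0.357, -0.109, 0.926, 0.047]
wrist_force: [0.1, -0.4, -0.5]
grip_width: 0.419
grip_force: 0.0
```

Emit:
play_rows:
  increments:
    - [[0.06,0.38,0.04],[-0.022,0.002,-0.028],0.42]
    - [[0.16,0.76,0.06],[-0.043,0.004,-0.058],0.42]
    - [[0.16,0.76,0.06],[-0.043,0.004,-0.058],0.42]
    - [[0.16,0.76,0.06],[-0.043,0.004,-0.058],0.42]

```text
time: 21.62
eef_pos: [0.4665, 0.2688, 0.0845]
tool_rot: [0.352, -0.163, 0.92, 0.062]
wrist_force: [-0.3, -0.5, -0.9]
grip_width: 0.419
grip_force: 0.0
```

```bash
cat > slug.py <<'E'
from h import *
cal=bot.get_calibration("wrist");im=bot.camera("wrist")
for r in bot.trace("wrist","slug0")[:6]:
    l,t,rr,b=r["bbox"];print(np.round(r["bbox"]),round(r["confidence"],2),np.round(onz(cal,((l+rr)/2,(t+b)/2),.0125),4))
E
python3 slug.py; python3 go.py .541 .2958 -.0043 42 20
```

```text
[157. 229. 185. 258.] 0.83 [0.5834 0.1791 0.0125]
[314. 258. 330. 290.] 0.82 [0.5917 0.3169 0.0125]
[237. 247. 257. 272.] 0.67 [0.5882 0.2441 0.0125]
[309. 210. 330. 242.] 0.56 [0.5174 0.2873 0.0125]
21.725 [0.4669 0.2681 0.0849] [0.4294 0.4846 2.3986 3.263  0.475  1.5226] [ 0.1482  0.413  -0.8509] 0.4190407824653767 0.0
([0.006, 0.008, 0.994], [-0.001, -0.001, -0.0])
```

Emit:
play_rows:
  increments:
    - [[0,0,0.3],[0,0,0],0.42]
    - [[0,0.005,0.6],[0,0,0],0.42]
    - [[0.01,0.008,0.85],[0,0,0],0.42]
    - [[0.015,0.008,0.986],[-0.001,-0.001,0],0.42]
    - [[0.015,0.008,0.986],[-0.001,-0.001,0],0.42]
    - [[0.015,0.008,0.986],[-0.001,-0.001,0],0.14]
    - [[0.015,0.008,0.986],[-0.001,-0.001,0],0.14]
    - [[0.015,0.008,0.986],[-0.001,-0.001,0],0.14]
    - [[0.015,0.008,0.986],[-0.001,-0.001,0],0.14]
    - [[0.015,0.008,0.986],[-0.001,-0.001,0],0.14]

```text
time: 22.98
eef_pos: [0.5392, 0.2964, -0.0035]
tool_rot: [0.354, -0.163, 0.919, 0.063]
wrist_force: [-3.1, -0.9, 7.1]
grip_width: 0.183
grip_force: 10.0
```

Emit:
play_rows:
  increments:
    - [[-0.02,0,-0.022],[0,0,0],0.14]
    - [[-0.05,0,-0.055],[0,0,0],0.14]
    - [[-0.05,0,-0.055],[0,0,0],0.14]

```text
time: 23.35
eef_pos: [0.5393, 0.2964, 0.0052]
tool_rot: [0.353, -0.163, 0.919, 0.063]
wrist_force: [-0.7, 0.2, -0.7]
grip_width: 0.182
grip_force: 10.0
```

```bash
python3 go.py .5 .29 .1 42 20; python3 - <<'E'
from h import *
cal=bot.get_calibration("wrist");im=bot.camera("wrist");cv2.imwrite("pics/w8.png",im[:,:,::-1])
h=cv2.cvtColor(im,cv2.COLOR_RGB2HSV)
m=((h[:,:,0]<14)&(h[:,:,1]>100)).astype(np.uint8);m[:,:250]=0;m[:180]=0;m[:,390:]=0;m[330:]=0
n,l,st,c=cv2.connectedComponentsWithStats(m)
for i in range(1,n):
    if st[i,4]>100: print(st[i],c[i])
p,R,s=cur();f=np.array([R[0,2],R[1,2],0]);f/=np.linalg.norm(f)
b=p-.0229*f+[0,0,.0063];print(proj(cal,b),proj(cal,b+[0,0,.022]))
E
```

```text
23.35 [0.5393 0.2964 0.0052] [0.417  0.7152 2.2537 3.2251 0.5621 1.5494] [-0.6592  0.1654 -0.703 ] 0.1816805155661981 10.000086220825324
([-0.287, 0.062, -0.805], [0.001, 0.001, 0.001])
[ 300  258   38   72 2305] [319.0472885  292.02689805]
[319.55706851 266.77011129] [319.62486969 308.13446226]
```

View pics/w8.png

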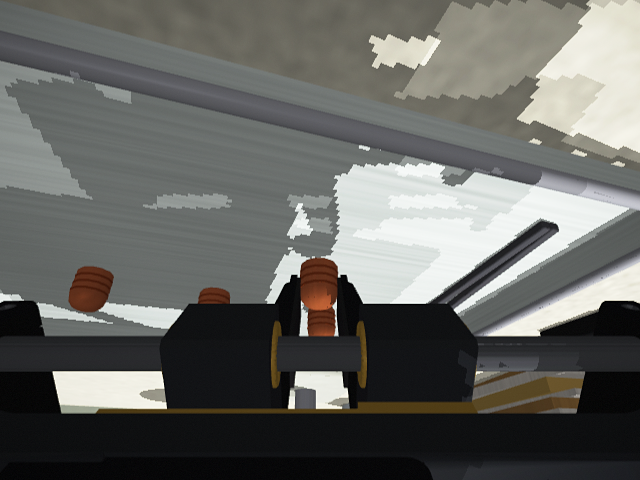

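The slug is upright in the fingers at (319,285) and clear of the floor, and the force is gone. I back out.

Emit:
play_rows:
  increments:
    - [[-0.03,0,-0.25],[0,0,0],0.14]
    - [[-0.04,0,-0.55],[0,0,0],0.14]
    - [[-0.04,0,-0.85],[0,0,0],0.14]
    - [[-0.04,0,-0.95],[0,0,0],0.14]

```text
time: 23.9
eef_pos: [0.4702, 0.2712, 0.0937]
tool_rot: [0.354, -0.163, 0.919, 0.063]
wrist_force: [0.2, 0.4, -0.2]
grip_width: 0.185
grip_force: 10.0
```

```bash
python3 place.py 5 1 85 | tail -4 | head -1; python3 via2.py .14 42 0 .50 0.02 .13 8 42 -20 .599 -.2485 .105 9
```

```text
23.9 [0.4702 0.2712 0.0937] [0.4313 0.4633 2.3835 3.2681 0.4416 1.5161] 0.18522902743161657 9.999960467393976 rot err [0.4688 0.0017 0.5196] slug [ 0.5781 -0.2395] tcp [ 0.5996 -0.2473  0.0787]
23.9 [0.47  0.271 0.094] [0.431 0.463 2.383 3.268 0.442 1.516] 0.18522902743161657 9.999960467393976
goal [-0.155  0.327  2.455  2.861  0.381  1.717]
goal [-0.56   0.508  2.137  2.576  0.265  1.963]
[[[-0.03, -0.27, -0.03], [0.017, -0.001, 0.021], 0.14], [[-0.05, -0.54, -0.07], [0.035, -0.002, 0.043], 0.14], [[-0.05, -0.81, -0.13], [0.053, -0.002, 0.064], 0.14]] -> [0.498 0.178 0.109]
[[[-0.01, -0.27, -0.04], [0.019, -0.0, 0.021], 0.14], [[-0.01, -0.53, -0.1], [0.038, -0.0, 0.041], 0.14], [[0.01, -0.79, -0.16], [0.057, 0.0, 0.062], 0.14]] -> [0.506 0.082 0.122]
[[[0.01, -0.26, -0.05], [0.02, 0.001, 0.02], 0.14], [[0.03, -0.51, -0.11], [0.04, 0.002, 0.04], 0.14], [[-0.06, -0.72, -0.02], [0.055, 0.002, 0.059], 0.14], [[-0.13, -0.95, 0.07], [0.07, 0.001, 0.078], 0.14]] -> [ 0.534 -0.029  0.125]
[[[-0.09, -0.22, 0.11], [0.015, -0.0, 0.019], 0.14], [[-0.17, -0.45, 0.21], [0.031, -0.0, 0.037], 0.14], [[-0.24, -0.69, 0.3], [0.048, -0.001, 0.055], 0.14], [[-0.3, -0.95, 0.38], [0.065, -0.001, 0.073], 0.14]] -> [ 0.582 -0.147  0.115]
[[[-0.08, -0.25, 0.1], [0.018, -0.0, 0.018], 0.14], [[-0.14, -0.52, 0.19], [0.036, 0.0, 0.036], 0.14], [[-0.19, -0.8, 0.28], [0.054, 0.0, 0.054], 0.14]] -> [ 0.599 -0.249  0.105]
```

Emit:
play_rows:
  increments:
    - [[-0.03,-0.27,-0.03],[0.017,-0.001,0.021],0.14]
    - [[-0.05,-0.54,-0.07],[0.035,-0.002,0.043],0.14]
    - [[-0.05,-0.81,-0.13],[0.053,-0.002,0.064],0.14]

```text
time: 24.28
eef_pos: [0.4996, 0.1772, 0.1079]
tool_rot: [0.358, -0.101, 0.927, 0.042]
wrist_force: [0.2, 0.3, -0.6]
grip_width: 0.18
grip_force: 10.0
```

Emit:
play_rows:
  increments:
    - [[-0.01,-0.27,-0.04],[0.019,0,0.021],0.14]
    - [[-0.01,-0.53,-0.1],[0.038,0,0.041],0.14]
    - [[0.01,-0.79,-0.16],[0.057,0,0.062],0.14]

```text
time: 24.65
eef_pos: [0.5066, 0.0813, 0.1209]
tool_rot: [0.359, -0.039, 0.932, 0.018]
wrist_force: [0.7, -0.7, -0.6]
grip_width: 0.187
grip_force: 10.0
```

Emit:
play_rows:
  increments:
    - [[0.01,-0.26,-0.05],[0.02,0.001,0.02],0.14]
    - [[0.03,-0.51,-0.11],[0.04,0.002,0.04],0.14]
    - [[-0.06,-0.72,-0.02],[0.055,0.002,0.059],0.14]
    - [[-0.13,-0.95,0.07],[0.07,0.001,0.078],0.14]

```text
time: 25.15
eef_pos: [0.5341, -0.0309, 0.1246]
tool_rot: [0.359, 0.037, 0.933, -0.012]
wrist_force: [-0.2, 0.5, 0.1]
grip_width: 0.183
grip_force: 10.0
```

Emit:
play_rows:
  increments:
    - [[-0.09,-0.22,0.11],[0.015,0,0.019],0.14]
    - [[-0.17,-0.45,0.21],[0.031,0,0.037],0.14]
    - [[-0.24,-0.69,0.3],[0.048,-0.001,0.055],0.14]
    - [[-0.3,-0.95,0.38],[0.065,-0.001,0.073],0.14]

```text
time: 25.65
eef_pos: [0.5822, -0.149, 0.1137]
tool_rot: [0.357, 0.109, 0.927, -0.038]
wrist_force: [0.2, -0.2, 0.1]
grip_width: 0.186
grip_force: 10.0
```

Emit:
play_rows:
  increments:
    - [[-0.08,-0.25,0.1],[0.018,0,0.018],0.14]
    - [[-0.14,-0.52,0.19],[0.036,0,0.036],0.14]
    - [[-0.19,-0.8,0.28],[0.054,0,0.054],0.14]
    - [[-0.19,-0.8,0.28],[0.054,0,0.054],0.14]
    - [[-0.19,-0.8,0.28],[0.054,0,0.054],0.14]

```text
time: 26.28
eef_pos: [0.5977, -0.2497, 0.1035]
tool_rot: [0.353, 0.162, 0.919, -0.062]
wrist_force: [-0.1, -0.3, -1.0]
grip_width: 0.186
grip_force: 10.0
```

```bash
python3 go.py .5996 -.2473 .079 42 -20; python3 - <<'E'
from h import *
cal=bot.get_calibration("wrist");im=bot.camera("wrist")
h=cv2.cvtColor(im,cv2.COLOR_RGB2HSV)
m=((h[:,:,0]<14)&(h[:,:,1]>100)).astype(np.uint8);m[:,:150]=0;m[:150]=0;m[:,500:]=0;m[330:]=0
n,l,st,c=cv2.connectedComponentsWithStats(m)
for i in range(1,n):
    if st[i,4]>100: print(st[i],c[i],onz(cal,c[i],.096))
E
```

```text
26.275 [ 0.5977 -0.2497  0.1035] [-0.5642  0.5106  2.139   2.5768  0.2696  1.9588] [-0.1464 -0.3133 -0.9923] 0.18620409567095908 9.999981279834174
([0.131, 0.024, 0.157], [-0.0, -0.0, -0.0])
[ 228  231   36   46 1380] [245.83043478 253.60144928] [ 0.57216283 -0.28358257  0.096     ]
[ 300  258   38   53 1758] [318.40386803 283.5301479 ] [ 0.62006033 -0.25928161  0.096     ]
[150 275  78  29 502] [180.9063745 287.312749 ] [ 0.59512981 -0.34312913  0.096     ]
```

Emit:
play_rows:
  increments:
    - [[0.045,0.02,0.055],[0,0,0],0.14]
    - [[0.09,0.024,0.11],[0,0,0],0.14]
    - [[0.117,0.024,0.142],[0,0,0],0.14]
    - [[0.126,0.024,0.152],[0,0,0],0.14]
    - [[0.133,0.024,0.16],[0,0,0],0.14]
    - [[0.133,0.024,0.16],[0,0,0],0.14]
    - [[0.133,0.024,0.16],[0,0,0],0.14]
    - [[0.133,0.024,0.16],[0,0,0],0.14]

```text
time: 27.32
eef_pos: [0.5998, -0.2478, 0.0793]
tool_rot: [0.353, 0.163, 0.919, -0.063]
wrist_force: [0.9, -0.4, -0.2]
grip_width: 0.186
grip_force: 10.0
```

```bash
python3 dial.py 2>/dev/null; python3 go.py .5996 -.2473 .078 42 -20
```

```text
scene red 19 37.0 max r 0.055
scene green 86 125.9 max r 0.055
side red 0 nan max r None
side green 57 124.1 max r 0.049
27.425 [ 0.5998 -0.2478  0.0793] [-0.5578  0.5615  2.1521  2.6947  0.3251  1.8419] [ 0.131   0.9657 -0.992 ] 0.18502398651529958 9.99998294224497
([0.009, 0.003, 0.006], [-0.0, 0.001, -0.001])
```

Emit:
play_rows:
  increments:
    - [[0.006,0,0.006],[0,0,0],0.14]
    - [[0.011,0,0.0125],[0,0,0],0.14]
    - [[0.011,0,0.0125],[0,0,0],0.14]
    - [[0.011,0,0.0125],[0,0,0],0.14]

```text
time: 27.92
eef_pos: [0.5998, -0.2478, 0.0772]
tool_rot: [0.353, 0.163, 0.919, -0.062]
wrist_force: [-0.8, 0.2, 0.2]
grip_width: 0.18
grip_force: 10.0
```

```bash
python3 dial.py 2>/dev/null; python3 go.py .5996 -.2473 .078 42 -20
```

```text
scene red 18 97.8 max r 0.055
scene green 77 129.0 max r 0.055
side red 10 97.7 max r 0.054
side green 44 131.2 max r 0.049
28.025 [ 0.5998 -0.2478  0.0772] [-0.5577  0.5658  2.1531  2.7014  0.3299  1.8348] [ 0.4604 -0.6738  0.2563] 0.18534959920954044 10.000192252804254
([-0.002, 0.003, -0.007], [-0.0, 0.0, -0.0])
```

Emit:
play_rows:
  increments:
    - [[0,0,0],[0,0,0],0.22]
    - [[0,0,0],[0,0,0],0.3]
    - [[0,0,0],[0,0,0],0.3]
    - [[0,0,-0.1],[0,0,0],0.3]
    - [[0,0,-0.3],[0,0,0],0.3]
    - [[0,0,-0.55],[0,0,0],0.3]
    - [[0,0,-0.55],[0,0,0],0.42]

```text
time: 28.9
eef_pos: [0.5576, -0.2324, 0.1281]
tool_rot: [0.354, 0.162, 0.919, -0.063]
wrist_force: [0.5, -0.4, -0.0]
grip_width: 0.358
grip_force: 0.0
```

```bash
python3 dial.py 2>/dev/null; python3 - <<'E'
from h import *
cal=bot.get_calibration("wrist");im=bot.camera("wrist")
for r in bot.trace("wrist","slug0")[:3]: print(r["bbox"],r["confidence"],onz(cal,((r["bbox"][0]+r["bbox"][2])/2,(r["bbox"][1]+r["bbox"][3])/2),.094))
E
python3 via2.py .42 42 0 .50 0 .13 6 42 20 .532 .161 .085 5
```

```text
scene red 18 74.7 max r 0.055
scene green 87 125.9 max r 0.055
side red 13 74.9 max r 0.049
side green 59 123.7 max r 0.049
[306.3, 228.6, 333.1, 266.3] 0.8 [ 0.57949395 -0.24102542  0.094     ]
[242.0, 236.1, 271.6, 276.1] 0.64 [ 0.57541035 -0.28504222  0.094     ]
29.1 [ 0.559 -0.233  0.126] [-0.58   0.427  2.222  2.541  0.274  1.981] 0.4164794679410675 0.0
goal [-0.222  0.327  2.456  2.744  0.39   1.776]
goal [0.077 0.49  2.369 2.729 0.466 1.739]
[[[0.1, 0.33, -0.1], [-0.027, 0.0, -0.027], 0.42], [[0.22, 0.64, -0.21], [-0.053, 0.0, -0.055], 0.42], [[0.35, 0.93, -0.34], [-0.078, 0.001, -0.082], 0.42]] -> [ 0.542 -0.108  0.128]
[[[0.11, 0.3, -0.1], [-0.024, 0.0, -0.028], 0.42], [[0.23, 0.57, -0.22], [-0.048, 0.0, -0.055], 0.42], [[0.36, 0.82, -0.35], [-0.071, 0.0, -0.083], 0.42]] -> [0.5  0.   0.13]
[[[-0.02, 0.25, 0.11], [-0.03, 0.0, -0.033], 0.42], [[-0.03, 0.51, 0.21], [-0.059, 0.0, -0.066], 0.42], [[-0.02, 0.78, 0.3], [-0.089, 0.0, -0.099], 0.42]] -> [0.526 0.093 0.104]
[[[-0.02, 0.27, 0.12], [-0.03, -0.0, -0.033], 0.42], [[-0.01, 0.54, 0.23], [-0.06, -0.0, -0.066], 0.42]] -> [0.532 0.161 0.085]
```

Needle settles at 74.8° (about 50 g). The band is 125±30°, so one more slug is needed. I take slug3, which keeps the gripper body clear of the tray rim.

```bash
python3 via2.py .42 42 0 .50 0 .13 6 42 20 .534 .2243 .0867 6
```

```text
29.1 [ 0.559 -0.233  0.126] [-0.58   0.427  2.222  2.541  0.274  1.981] 0.4164794679410675 0.0
goal [-0.222  0.327  2.456  2.744  0.39   1.776]
goal [0.249 0.499 2.312 2.971 0.405 1.653]
[[[0.1, 0.33, -0.1], [-0.027, 0.0, -0.027], 0.42], [[0.22, 0.64, -0.21], [-0.053, 0.0, -0.055], 0.42], [[0.35, 0.93, -0.34], [-0.078, 0.001, -0.082], 0.42]] -> [ 0.542 -0.108  0.128]
[[[0.11, 0.3, -0.1], [-0.024, 0.0, -0.028], 0.42], [[0.23, 0.57, -0.22], [-0.048, 0.0, -0.055], 0.42], [[0.36, 0.82, -0.35], [-0.071, 0.0, -0.083], 0.42]] -> [0.5  0.   0.13]
[[[-0.05, 0.28, 0.11], [-0.025, -0.0, -0.027], 0.42], [[-0.07, 0.57, 0.2], [-0.05, -0.001, -0.055], 0.42], [[-0.08, 0.88, 0.29], [-0.075, -0.001, -0.082], 0.42]] -> [0.53  0.106 0.111]
[[[-0.03, 0.31, 0.11], [-0.025, 0.0, -0.028], 0.42], [[-0.03, 0.63, 0.2], [-0.049, 0.0, -0.055], 0.42], [[-0.02, 0.97, 0.28], [-0.074, 0.001, -0.083], 0.42]] -> [0.534 0.224 0.087]
```

Emit:
play_rows:
  increments:
    - [[0.1,0.33,-0.1],[-0.027,0,-0.027],0.42]
    - [[0.22,0.64,-0.21],[-0.053,0,-0.055],0.42]
    - [[0.35,0.93,-0.34],[-0.078,0.001,-0.082],0.42]

```text
time: 29.48
eef_pos: [0.5416, -0.1066, 0.1276]
tool_rot: [0.357, 0.08, 0.93, -0.028]
wrist_force: [0.3, -0.2, -0.6]
grip_width: 0.419
grip_force: 0.0
```

Emit:
play_rows:
  increments:
    - [[0.11,0.3,-0.1],[-0.024,0,-0.028],0.42]
    - [[0.23,0.57,-0.22],[-0.048,0,-0.055],0.42]
    - [[0.36,0.82,-0.35],[-0.071,0,-0.083],0.42]

```text
time: 29.85
eef_pos: [0.499, 0.0006, 0.1306]
tool_rot: [0.358, -0.0, 0.934, 0.0]
wrist_force: [-0.3, -0.2, 1.0]
grip_width: 0.418
grip_force: 0.0
```

Emit:
play_rows:
  increments:
    - [[-0.05,0.28,0.11],[-0.025,0,-0.027],0.42]
    - [[-0.07,0.57,0.2],[-0.05,-0.001,-0.055],0.42]
    - [[-0.08,0.88,0.29],[-0.075,-0.001,-0.082],0.42]

```text
time: 30.22
eef_pos: [0.5303, 0.1063, 0.1109]
tool_rot: [0.357, -0.081, 0.93, 0.032]
wrist_force: [0.2, -0.6, 0.3]
grip_width: 0.423
grip_force: 0.0
```

Emit:
play_rows:
  increments:
    - [[-0.03,0.31,0.11],[-0.025,0,-0.028],0.42]
    - [[-0.03,0.63,0.2],[-0.049,0,-0.055],0.42]
    - [[-0.02,0.97,0.28],[-0.074,0.001,-0.083],0.42]
    - [[-0.02,0.97,0.28],[-0.074,0.001,-0.083],0.42]
    - [[-0.02,0.97,0.28],[-0.074,0.001,-0.083],0.42]

```text
time: 30.85
eef_pos: [0.5334, 0.2238, 0.0881]
tool_rot: [0.353, -0.162, 0.92, 0.062]
wrist_force: [-0.4, 0.8, 0.1]
grip_width: 0.424
grip_force: 0.0
```

```bash
python3 slug.py; python3 go.py .6095 .2518 -.0025 42 20
```

```text
[307. 211. 332. 240.] 0.91 [0.5884 0.2436 0.0125]
[387. 226. 410. 260.] 0.72 [0.5898 0.3163 0.0125]
[224. 189. 253. 220.] 0.62 [0.5835 0.1783 0.0125]
30.95 [0.5336 0.2232 0.0886] [0.2468 0.494  2.3126 2.9681 0.401  1.6567] [-0.1092 -1.0322  1.0704] 0.4209995510940719 0.0
([0.006, 0.008, 1.016], [-0.001, 0.0, -0.001])
```

Emit:
play_rows:
  increments:
    - [[0,0,0.3],[0,0,0],0.42]
    - [[0,0.005,0.6],[0,0,0],0.42]
    - [[0.005,0.008,0.85],[0,0,0],0.42]
    - [[0.006,0.008,0.98],[-0.001,0,-0.001],0.42]

```text
time: 31.45
eef_pos: [0.6074, 0.2509, -0.0002]
tool_rot: [0.353, -0.162, 0.919, 0.063]
wrist_force: [0.3, -0.1, -0.2]
grip_width: 0.419
grip_force: 0.0
```

Emit:
play_rows:
  increments:
    - [[0,0,0.033],[0,0,0],0.42]
    - [[0,0,0.033],[0,0,0],0.42]
    - [[0,0,0.033],[0,0,0],0.14]
    - [[0,0,0.033],[0,0,0],0.14]
    - [[0,0,0.033],[0,0,0],0.14]
    - [[0,0,0.033],[0,0,0],0.14]
    - [[0,0,0.033],[0,0,0],0.14]

```text
time: 32.33
eef_pos: [0.6092, 0.2527, -0.0017]
tool_rot: [0.353, -0.163, 0.919, 0.063]
wrist_force: [-0.7, -0.4, 6.1]
grip_width: 0.186
grip_force: 10.0
```

Emit:
play_rows:
  increments:
    - [[-0.03,0,-0.033],[0,0,0],0.14]
    - [[-0.07,0,-0.08],[0,0,0],0.14]
    - [[-0.07,0,-0.3],[0,0,0],0.14]
    - [[-0.07,0,-0.6],[0,0,0],0.14]
    - [[-0.07,0,-0.9],[0,0,0],0.14]
    - [[-0.07,0,-0.99],[0,0,0],0.14]
    - [[-0.07,0,-0.99],[0,0,0],0.14]

```text
time: 33.2
eef_pos: [0.5409, 0.2275, 0.0924]
tool_rot: [0.354, -0.163, 0.919, 0.063]
wrist_force: [1.0, 0.3, -0.6]
grip_width: 0.183
grip_force: 10.0
```

```bash
python3 place.py 5 43 85 | tail -4 | head -1; python3 - <<'E'
from h import *
im=bot.camera("wrist")
h=cv2.cvtColor(im,cv2.COLOR_RGB2HSV)
m=((h[:,:,0]<14)&(h[:,:,1]>100)).astype(np.uint8);m[:,:250]=0;m[:180]=0;m[:,390:]=0;m[330:]=0
n,l,st,c=cv2.connectedComponentsWithStats(m)
print([(st[i].tolist(),c[i]) for i in range(1,n) if st[i,4]>100])
E
python3 via2.py .14 42 0 .50 0.02 .13 8 42 -20 .603 -.206 .105 8
```

```text
33.2 [0.5409 0.2275 0.0924] [0.2511 0.4904 2.2915 2.9593 0.3785 1.667 ] 0.18316286906024545 9.999872917105677 rot err [0.469  0.0016 0.519 ] slug [ 0.5821 -0.1977] tcp [ 0.6036 -0.2055  0.0787]
[([300, 255, 38, 52, 1703], array([318.36523782, 280.16206694]))]
33.25 [0.541 0.228 0.092] [0.251 0.492 2.291 2.959 0.379 1.667] 0.18166796408353403 10.000078761368059
goal [-0.155  0.327  2.455  2.861  0.381  1.717]
goal [-0.471  0.498  2.164  2.822  0.263  1.789]
[[[0.03, -0.22, -0.09], [0.019, 0.0, 0.021], 0.14], [[0.07, -0.44, -0.18], [0.037, 0.0, 0.041], 0.14], [[0.12, -0.64, -0.29], [0.056, 0.0, 0.062], 0.14], [[0.17, -0.84, -0.39], [0.075, 0.0, 0.083], 0.14]] -> [0.532 0.117 0.113]
[[[0.04, -0.2, -0.09], [0.019, 0.0, 0.021], 0.14], [[0.09, -0.4, -0.18], [0.037, 0.0, 0.041], 0.14], [[0.14, -0.58, -0.28], [0.056, 0.0, 0.062], 0.14], [[0.2, -0.75, -0.38], [0.075, 0.001, 0.083], 0.14], [[0.13, -0.97, -0.29], [0.093, 0.001, 0.103], 0.14]] -> [ 0.518 -0.004  0.127]
[[[-0.09, -0.2, 0.12], [0.018, 0.0, 0.021], 0.14], [[-0.18, -0.42, 0.23], [0.037, 0.0, 0.041], 0.14], [[-0.26, -0.65, 0.33], [0.055, 0.0, 0.062], 0.14], [[-0.32, -0.89, 0.42], [0.074, 0.0, 0.083], 0.14]] -> [ 0.576 -0.113  0.116]
[[[-0.09, -0.23, 0.12], [0.019, -0.0, 0.021], 0.14], [[-0.16, -0.46, 0.22], [0.038, -0.0, 0.041], 0.14], [[-0.23, -0.71, 0.33], [0.056, -0.0, 0.062], 0.14]] -> [ 0.603 -0.206  0.105]
```

Emit:
play_rows:
  increments:
    - [[0.03,-0.22,-0.09],[0.019,0,0.021],0.14]
    - [[0.07,-0.44,-0.18],[0.037,0,0.041],0.14]
    - [[0.12,-0.64,-0.29],[0.056,0,0.062],0.14]
    - [[0.17,-0.84,-0.39],[0.075,0,0.083],0.14]

```text
time: 33.75
eef_pos: [0.5318, 0.1159, 0.1119]
tool_rot: [0.357, -0.081, 0.93, 0.031]
wrist_force: [0.0, -0.3, -0.0]
grip_width: 0.183
grip_force: 10.0
```

Emit:
play_rows:
  increments:
    - [[0.04,-0.2,-0.09],[0.019,0,0.021],0.14]
    - [[0.09,-0.4,-0.18],[0.037,0,0.041],0.14]
    - [[0.14,-0.58,-0.28],[0.056,0,0.062],0.14]
    - [[0.2,-0.75,-0.38],[0.075,0.001,0.083],0.14]
    - [[0.13,-0.97,-0.29],[0.093,0.001,0.103],0.14]

```text
time: 34.38
eef_pos: [0.5169, -0.0047, 0.1275]
tool_rot: [0.357, 0.021, 0.934, -0.008]
wrist_force: [0.8, 0.4, -0.4]
grip_width: 0.185
grip_force: 10.0
```

Emit:
play_rows:
  increments:
    - [[-0.09,-0.2,0.12],[0.018,0,0.021],0.14]
    - [[-0.18,-0.42,0.23],[0.037,0,0.041],0.14]
    - [[-0.26,-0.65,0.33],[0.055,0,0.062],0.14]
    - [[-0.32,-0.89,0.42],[0.074,0,0.083],0.14]

```text
time: 34.88
eef_pos: [0.5759, -0.1146, 0.1151]
tool_rot: [0.355, 0.102, 0.928, -0.039]
wrist_force: [0.3, -0.3, -0.4]
grip_width: 0.18
grip_force: 10.0
```

Emit:
play_rows:
  increments:
    - [[-0.09,-0.23,0.12],[0.019,0,0.021],0.14]
    - [[-0.16,-0.46,0.22],[0.038,0,0.041],0.14]
    - [[-0.23,-0.71,0.33],[0.056,0,0.062],0.14]
    - [[-0.23,-0.71,0.33],[0.056,0,0.062],0.14]
    - [[-0.23,-0.71,0.33],[0.056,0,0.062],0.14]

```text
time: 35.5
eef_pos: [0.6021, -0.2063, 0.1042]
tool_rot: [0.352, 0.162, 0.92, -0.062]
wrist_force: [0.8, 0.6, -0.3]
grip_width: 0.182
grip_force: 10.0
```

```bash
python3 go.py .6036 -.2055 .079 42 -20
```

```text
35.5 [ 0.6021 -0.2063  0.1042] [-0.4734  0.499   2.164   2.8123  0.2609  1.7968] [ 0.7645  0.6335 -0.3281] 0.18205418915146537 10.000118326570373
([0.133, 0.01, 0.163], [0.0, -0.002, 0.0])
```

Emit:
play_rows:
  increments:
    - [[0.045,0.005,0.055],[0,-0.001,0],0.14]
    - [[0.09,0.01,0.11],[0,-0.002,0],0.14]
    - [[0.115,0.01,0.143],[0,-0.002,0],0.14]
    - [[0.124,0.01,0.153],[0,-0.002,0],0.14]
    - [[0.133,0.01,0.163],[0,-0.002,0],0.14]
    - [[0.133,0.01,0.163],[0,-0.002,0],0.14]
    - [[0.133,0.01,0.163],[0,-0.002,0],0.14]

```text
time: 36.38
eef_pos: [0.6038, -0.206, 0.0802]
tool_rot: [0.354, 0.162, 0.919, -0.062]
wrist_force: [-0.7, -0.6, -0.4]
grip_width: 0.18
grip_force: 10.0
```

```bash
python3 dial.py 2>/dev/null; python3 go.py .6036 -.2055 .078 42 -20
```

```text
scene red 19 74.6 max r 0.055
scene green 87 125.9 max r 0.055
side red 13 74.9 max r 0.049
side green 58 123.7 max r 0.049
36.475 [ 0.6038 -0.206   0.0802] [-0.4709  0.5521  2.1789  2.8871  0.3306  1.7217] [ 0.2441 -0.5257 -0.7018] 0.18026843836076017 9.999801020458108
([0.015, 0.004, 0.011], [0.0, 0.001, -0.0])
```

Not touching yet; down 1.5 mm, then check.

Emit:
play_rows:
  increments:
    - [[0.004,0,0.005],[0,0,0],0.14]
    - [[0.0085,0,0.0095],[0,0,0],0.14]
    - [[0.0085,0,0.0095],[0,0,0],0.14]
    - [[0.0085,0,0.0095],[0,0,0],0.14]

```text
time: 36.98
eef_pos: [0.6038, -0.206, 0.0785]
tool_rot: [0.354, 0.162, 0.919, -0.062]
wrist_force: [0.5, 1.6, 0.6]
grip_width: 0.184
grip_force: 10.0
```

```bash
python3 dial.py 2>/dev/null|grep red; python3 go.py .6036 -.2055 .078 42 -20|head -1
```

```text
scene red 16 115.3 max r 0.053
side red 11 114.0 max r 0.054
37.075 [ 0.6038 -0.206   0.0785] [-0.4709  0.5556  2.1797  2.8901  0.3347  1.7185] [-0.5781 -0.3812  0.1409] 0.1858841911193871 9.999986429902492
```

The slug bears about 27 g. I release, back out and check the dial.

Emit:
play_rows:
  increments:
    - [[0,0,0],[0,0,0],0.22]
    - [[0,0,0],[0,0,0],0.3]
    - [[0,0,0],[0,0,0],0.3]
    - [[0,0,-0.1],[0,0,0],0.3]
    - [[0,0,-0.3],[0,0,0],0.3]
    - [[0,0,-0.6],[0,0,0],0.3]
    - [[0,0,-0.9],[0,0,0],0.3]
    - [[0,0,-0.9],[0,0,0],0.3]
    - [[0,0,-0.9],[0,0,0],0.3]

```text
time: 38.2
eef_pos: [0.5361, -0.1815, 0.1587]
tool_rot: [0.354, 0.162, 0.919, -0.062]
wrist_force: [1.4, -0.3, -0.2]
grip_width: 0.297
grip_force: 0.0
```

```bash
python3 dial.py 2>/dev/null; python3 - <<'E'
from h import *
p,R,s=cur();print(s["time"],p)
a=cv2.imread("pics/d_scene.png")[180:360,150:470];b=cv2.imread("pics/d_side.png")[180:400,210:510]
c=np.zeros((600,800,3),np.uint8);c[:300,:533]=cv2.resize(a,(533,300),interpolation=cv2.INTER_CUBIC);c[300:,:409]=cv2.resize(b,(409,300),interpolation=cv2.INTER_CUBIC)
w=bot.camera("wrist")[:,:,::-1];c[300:,409:800]=cv2.resize(w,(391,300))
cv2.imwrite("pics/end.png",c)
E
```

```text
scene red 14 115.4 max r 0.053
scene green 73 127.9 max r 0.055
side red 13 113.2 max r 0.054
side green 44 127.2 max r 0.049
38.3 [ 0.53610517 -0.18142969  0.1578672 ]
```

View pics/end.png

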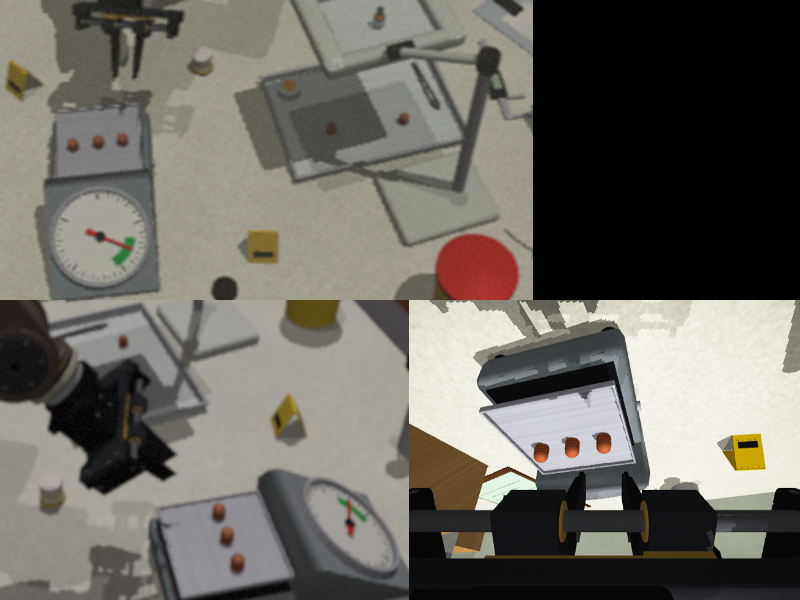

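Three slugs stand upright on the pan (72/98/122, 140), two remain in the tray (331,129 and 404,118), and the needle rests inside the green band at about 114°. The gripper is clear, so I hand in.

```bash
python3 -c "
from cell import bot
print(bot.hand_in())"
```

```text
the job is handed in; nothing more can be done
None
```

Job handed in: three copper slugs stand upright on the pan and the needle rests at about 114°, inside the green band (95–155°). The other two slugs are still in the tray and the last picture shows nothing else moved, though the tool felt brief loads of 6–7 N during two of the three pickups.

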